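# Load a plate pack on the magnetic chuck for drilling

### The arm

A 6-joint arm with a two-finger parallel gripper is mounted at the origin on a cart in front of the work surface, level with it; the furniture and walls round the work are solid. World frame = base frame: x ahead of the robot, y to its left, z up, the work surface at z = 0. Lengths are in m, angles in degrees, forces in N, time in s.
With the tool pointing down it reaches from about 0.325 to 0.775 m from the base axis. Payload 5.5 kg.
Tool frame: the origin (TCP) lies at the very end of the fingers, on their centre line; the grasp point (between the pads) lies 19 mm behind it; z points along the fingers, y is the line along which they close (so a half turn about z gives the same grasp; the last joint's range is limited). The gripper opens to 88 mm and grips with 3 to 60 N. Pads are 20 mm wide; open, the fingers measure 115 mm over their backs; the gripper's body (75 mm by 178 mm) begins 61 mm behind the grasp point.
Start: joints at [-78.134, 5.22, 70.514, -0, 104.267, -3.249], TCP at [0.156, -0.579, 0.223] pointing down, gripper open.
Joint ranges: [-164.24, 164.24], [-49.07, 125.15], [9.68, 141.18], [-86.29, 266.29], [3.28, 154.24], [-151.56, 151.56]. Speed limits (degrees/s): [147.25, 147.25, 172.46, 180, 180, 180].

### API

Orientations are given as [roll, pitch, yaw] about the fixed x, y, z axes, in that order (R = Rz(yaw) Ry(pitch) Rx(roll)).
In Python, from plant import env gives the robot as it stands.
- The arm moves only by the tool play_rows, never from a script. Its argument "rows" is a list of rows, each an object with "angular": the turn, a rotation vector about the tool's x, y, z in degrees, a list of three; "travel": the shift along the tool's x, y, z in mm, a list of three; "claw": the finger opening in mm, from 0 to 87.8. A call has 1 to 12 rows; each row is the pose to reach, as a shift and turn from the pose commanded when the call began, along the tool's axes at that moment; what a row does not reach only later rows make up. A row lasts 1/12 s, in which the tool goes at most 41.7 mm and 7.16 degrees, less where a joint would pass 70% of its speed; a pose out of reach is approached as far as the arm can. A call with a gripper value outside its range is refused whole. The fingers move at their own pace and stop on an object; "squeeze" is the grip in N (left out, the last holds). Time passes only in rows, so rows that repeat a pose let the fingers close. It gives the time, the measured TCP pose, the force, the opening and the grip force at its end, in the units of the state.
- env.observe(): the state, without advancing time (a new reading comes with each control period).
- env.capture(name): name is "scene" or "top" or "wrist"; returns a dict with "image" (480x640x3 uint8, blue, green, red), "depth" (480x640 float32, m along the optical axis (not along the pixel's ray), 0 where there is no reading), "fx", "fy", "cx", "cy" (pixels), "k1" (the pictures are not rectified: a ray, as slopes to the right and down, at radius r is drawn at 1 + k1 r^2 times it, then the intrinsics apply), "R" (3x3) and "t" (3): a world point X has camera coordinates R X + t; the wrist camera has in their place "mount" (4x4, takes a point from camera to tool coordinates, whose origin is the TCP and whose axes are the flange's). Camera axes: x right, y down, z forward; pixel columns grow to the right and rows downward; lengths in m; the calibration is good to about 2 mm. A picture is of the moment at which its call begins: read the wrist's pose just before it.
- env.close_job(): hands the job in; it is judged then, once.
Trained networks look in a picture, given as the dict that the camera call returned (one of the last four; its "shot" number tells which), for a name from the list of things; names that differ only in an ending like _2 or _b are one class to them, and where a whole thing is asked for, a point or a joint stands for the part that bears it (a point fixed in the world has none). Each returns a list of dicts, best first, with "confidence" (0 to 1); they miss things now and then, are a little off and sometimes report something else, mostly with a low value. They report only what shows in the picture. A call takes as long as a camera call.
- env.cut_out(name, picture): "pixels" (480x640 bool, what is visible of it) and "uv" ([column, row] in pixels, amid what is visible of it).
- env.pinpoint(name, picture): "uv" ([column, row] in pixels: a listed point, or the origin of a listed thing).
The state is a dict: "clock": time; "q": joint angles; "qd": joint speeds; "effort": joint torques, N m; "eef_pos": TCP position; "tcp_rot": TCP orientation; "wrist_force": force on the tool from outside, world axes, zero at the start; "moment": the same for the moment, N m; "width": finger opening in m; "finger_force": force on a finger pad.
Only numpy, scipy, OpenCV 4.12 (cv2) and the standard library are available. Lean on these libraries where they do the work, as an engineer would, in place of code of your own. Each camera call takes 0.05 s, during which the arm holds its last target. There are 200 camera calls.

### The job

Change over the magnetic chuck for pack drilling: first turn its selector back to the off end stop, then take the drilled plate off the chuck and lay it flat in the steel tray. Then stack all the blank plates that are there squarely on the chuck, edges flush and up against the three locating pins, with the drill template squarely on top, and only then switch the magnet on by turning the selector one click from off for each blank plate in the pack. Leave the other things on the bench where they lie.

Things in the scene. Friction and masses are not known exactly. Their poses are not given: they have to be found in the camera images.
- chuck: The fixed magnetic chuck: a steel pole face with fine brass lines, 130 x 175 mm, 45 mm above the bench, at one end of a 305 mm sole plate, and a grey control head (top 16 mm above the pole face) at its other, +y end. Three upright locating pins, 8 mm thick and 40 mm high, stand on the face. Origin on the bench; x across the face, y towards the head, z up.
- nest (a point): The nest on the pole face: where the centre of a plate's underside lies when the plate, long side along y, touches all three pins. Axes as the chuck's. Two pins at its +x side: centres at x = 34 mm, y = +-32 mm from here; one at its -y end: x = 0, y = -59 mm. So a plate goes home towards +x and -y; its -x side and its +y side (52 mm free to the head) are open.
- selector (a joint): Rotary selector on the control head: angle from its off end stop, in rad. 0 = off; grows as the handle is turned clockwise seen from above. Ball detents (clicks) every 0.524 rad (30 deg), seven after off, to 3.665 rad at the other stop. A click gives way at about 0.1 N m and holds the handle where it is left. Its scale has a thick bar at off and a thin dash at each click.
- selector_grip (a point): The black pointer handle of that selector: a bar 15 mm wide, 76 mm long and 33 mm high. This point is on the vertical turning axis in the middle of the bar, 13 mm below its top, 27 mm above the dial plate and 20 mm above the round hub (52 mm wide) under it. Own x points along the bar to its pointer end (white line on top), z up.
- drilled_mid (a point): The drilled steel plate that lies on the chuck against the pins at the start, with four small holes and a larger one: 60 mm (its own x) by 110 mm (its own y), 8 mm thick, about 0.37 kg; this point is its centre, half-way up; z up
- blank_1_mid (a point): A blank steel plate without holes, lying flat on the bench to the right of the chuck (it may be absent): 60 mm (its own x) by 110 mm (its own y), 8 mm thick, about 0.4 kg; this point is its centre, half-way up; z up
- blank_2_mid (a point): A blank steel plate without holes, lying flat on the bench to the right of the chuck (it may be absent): 60 mm (its own x) by 110 mm (its own y), 8 mm thick, about 0.4 kg; this point is its centre, half-way up; z up
- blank_3_mid (a point): A blank steel plate without holes, lying flat on the bench to the right of the chuck (it may be absent): 60 mm (its own x) by 110 mm (its own y), 8 mm thick, about 0.4 kg; this point is its centre, half-way up; z up
- blank_4_mid (a point): A blank steel plate without holes, lying flat on the bench to the right of the chuck (it may be absent): 60 mm (its own x) by 110 mm (its own y), 8 mm thick, about 0.4 kg; this point is its centre, half-way up; z up
- template_mid (a point): The drill template, an aluminium plate with five dark steel drill bushes that stand 1.5 mm above its top, lying flat among the blanks: 60 mm (its own x) by 110 mm (its own y), 14 mm thick, about 0.26 kg; this point is its centre, half-way up; z up
- tray_floor (a point): The shallow fixed green sheet-steel tray left of the chuck, 170 mm (own x) by 130 mm (own y) outside, walls 3 mm thick and 20 mm high; this point is the centre of its inner floor, 3 mm above the bench; z up.
- yellow_pads: Bystander, loose on the bench: pack of yellow polishing pads, 50 x 72 x 14 mm; origin at the centre of its underside.
- step_drill: Bystander, loose on the bench: step drill lying on its side, 27 x 79 x 27 mm; origin at the centre of its underside.
- hex_keys: Bystander, loose on the bench: red folding hex key set, 34 x 90 x 22 mm; origin at the centre of its underside.

How it is judged:
By the outcome, as a careful person would: the job done as asked, in the order asked, and still so for the second after the job is handed in, with the robot touching nothing.
Of blank_1, blank_2, blank_3, blank_4 only 2 to 4 are there at a start; the rules pass over those that are not, and their reading is None.
At some moment in a run one of template, drilled may be knocked a few centimetres aside while the robot is not near it.
It also fails if it takes over 210 s, if anything falls off the work surface, if the arm or the gripper's body presses on something with over 40 N, if the wrist force passes 120 N, or if a joint passes its speed limit or range.

## Working session

There is one attempt and no reset: what is moved stays moved. The work goes in short steps, Python scripts to look and compute and a tool call to move; the robot and the scene stay as the last step left them, time stands still between calls to the robot, and variables do not carry over. Pictures are saved under pics/ and viewed, at most 14 in all, crops included, and the job is handed in when it is done.

Besides the shell and the picture viewer there is one more tool, called after ">>>" in YAML: its name, and indented under it one key for each argument. play_rows: Moves the arm, as the interface text tells. Its arguments: {"type":"object","properties":{"rows":{"type":"array"},"squeeze":{"type":"number"}},"required":["rows"]}

```bash
ls; mkdir -p pics; cat > h.py <<'E'
import numpy as np, cv2
from scipy.spatial.transform import Rotation as Ro
from plant import env
def pose():
    s=env.observe(); return np.array(s['eef_pos']),Ro.from_euler('xyz',s['tcp_rot'],degrees=True).as_matrix()
def cap(n):
    p,R=pose(); c=env.capture(n)
    if 'mount' in c:
        T=np.eye(4);T[:3,:3]=R;T[:3,3]=p; C=T@np.array(c['mount'])
        c['Rc'],c['o']=C[:3,:3],C[:3,3]
    else:
        c['Rc']=np.array(c['R']).T; c['o']=-c['Rc']@np.array(c['t'])
    return c
def rays(c,uv):
    K=np.array([[c['fx'],0,c['cx']],[0,c['fy'],c['cy']],[0,0,1.]])
    s=cv2.undistortPoints(np.array(uv,float).reshape(-1,1,2),K,np.array([c['k1'],0,0,0,0.])).reshape(-1,2)
    return np.c_[s,np.ones(len(s))]
def atz(c,uv,z):
    d=rays(c,uv)@c['Rc'].T; return c['o']+d*((z-c['o'][2])/d[:,2])[:,None]
def xyz(c,uv):
    uv=np.array(uv).reshape(-1,2); z=np.array([c['depth'][int(v),int(u)] for u,v in uv])
    return c['o']+(rays(c,uv)*z[:,None])@c['Rc'].T
def rect(c,mask,z):
    cs=max(cv2.findContours(mask.astype(np.uint8),cv2.RETR_EXTERNAL,cv2.CHAIN_APPROX_NONE)[0],key=cv2.contourArea).reshape(-1,2)
    P=atz(c,cs,z)[:,:2]
    (x,y),(w,h),a=cv2.minAreaRect((P*1000).astype(np.float32))
    if w>h: w,h,a=h,w,a+90   # a: direction of short side
    return x/1000,y/1000,w,h,(a+90)%180-90
E
cat > a.py <<'E'
from h import *
s=env.observe(); print(s)
for n in ['top','scene']:
    c=cap(n); cv2.imwrite(f'pics/{n}0.png',c['image']); print(n,c['o'],c['fx'])
    for k,z in [('drilled_mid',.053),('blank_1_mid',.008),('template_mid',.014)]:
        for d in env.cut_out(k,c):
            if d['confidence']<.3: continue
            print(k,round(d['confidence'],2),np.round(d['uv']),d['pixels'].sum(),np.round(xyz(c,d['uv'])[0],3),np.round(rect(c,d['pixels'],z),3))
    for k in ['chuck','nest','selector_grip','drilled_mid','tray_floor','blank_1_mid','template_mid']:
        for d in env.pinpoint(k,c):
            if d['confidence']<.3: continue
            print('pt',k,round(d['confidence'],2),np.round(d['uv']),np.round(xyz(c,d['uv'])[0],3))
E
python3 a.py
```

```text
pics
{'clock': 0.0, 'q': array([-7.81325283e+01,  5.26234662e+00,  7.05811670e+01, -2.54655638e-04,
        1.04265715e+02, -3.25026231e+00]), 'qd': array([ 0.08984232,  0.00251364, -0.04376246,  0.00232962,  0.10006596,
        0.02700903]), 'effort': array([ 1.62789449e-03, -4.46454513e+01, -4.06443429e+01,  6.98510022e-02,
        2.94721616e-02, -1.34627758e-04]), 'eef_pos': array([ 0.156403  , -0.57895613,  0.22152186]), 'tcp_rot': array([-1.79890933e+02, -5.94645522e-03,  1.51176659e+01]), 'wrist_force': array([ 0.41486177,  0.27028305, -0.02286327]), 'moment': array([ 0.01414239,  0.01187055, -0.03404435]), 'finger_force': 0.0, 'width': 0.08796487670013711}
top [ 0.39051276 -0.04741298  1.02614453] 435.27257532509356
drilled_mid 0.74 [392. 292.] 1204 [ 0.42  -0.189  0.018] [  0.409  -0.184  57.481 106.86   -4.728]
drilled_mid 0.72 [313. 279.] 1320 [ 0.443 -0.01   0.055] [ 4.53000e-01 -1.70000e-02  6.29910e+01  1.13684e+02 -2.65400e+00]
template_mid 0.93 [392. 292.] 1208 [ 0.42  -0.192  0.016] [  0.41   -0.189  59.725 110.999  -4.375]
pt chuck 0.9 [316. 279.] [ 0.444 -0.017  0.
[... 259 characters left out ...]
 0.017]
pt template_mid 0.57 [394. 293.] [ 0.416 -0.196  0.016]
scene [0.08095683 0.45549864 0.80260682] 445.09324420228523
drilled_mid 0.63 [334. 258.] 1179 [ 0.457 -0.015  0.045] [ 4.52000e-01 -1.40000e-02  6.50390e+01  1.12283e+02 -2.01100e+00]
template_mid 0.84 [396. 236.] 1043 [ 0.407 -0.182  0.013] [  0.406  -0.183  68.112 118.749  -5.702]
pt chuck 0.87 [336. 279.] [0.419 0.026 0.045]
pt nest 0.86 [335. 260.] [ 0.454 -0.013  0.044]
pt nest 0.34 [250. 242.] [0.646 0.064 0.021]
pt selector_grip 0.6 [281. 296.] [0.446 0.156 0.101]
pt drilled_mid 0.7 [336. 258.] [ 0.454 -0.016  0.047]
pt tray_floor 0.57 [227. 394.] [0.421 0.33  0.002]
pt template_mid 0.59 [399. 239.] [ 0.397 -0.18   0.012]
```

View pics/top0.png

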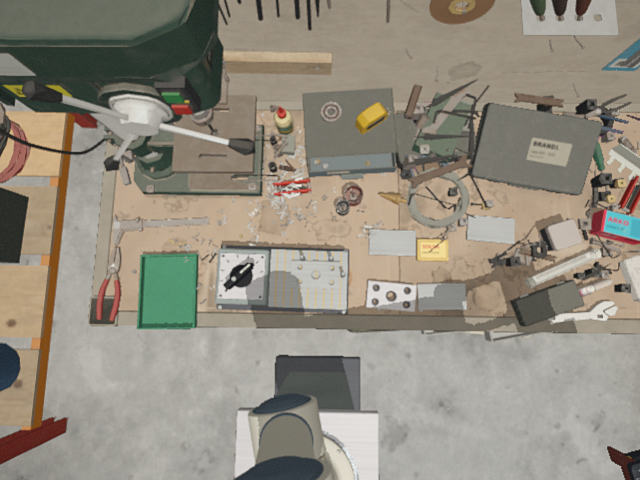

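```bash
python3 - <<'E'
from h import *
c=cap('top')
for d in env.cut_out('blank_1_mid',c)+env.cut_out('blank_2_mid',c): print(round(d['confidence'],2),d['uv'],d['pixels'].sum(),np.round(xyz(c,d['uv'])[0],3),np.round(rect(c,d['pixels'],.008),3))
i=cv2.resize(c['image'][190:380,100:320],None,fx=3.6,fy=3.1,interpolation=cv2.INTER_CUBIC)
cv2.imwrite('pics/z.png',c['image'][200:390,130:530].repeat(2,0).repeat(2,1))
E
```

```text
0.83 [391.9, 243.6] 1198 [ 0.533 -0.193  0.007] [  0.534  -0.192  62.077 111.115  -2.169]
0.22 [392.8, 197.4] 139 [ 0.64  -0.194  0.024] [ 0.639 -0.199 22.075 56.954  0.659]
```

The picture shows the tray at (167,290), the dial at (242,275) and the drilled plate at (313,279). The template is at (392,293), with blanks near (392,243), (491,229) and (441,297). I'll zoom in on the blanks.

View pics/z.png

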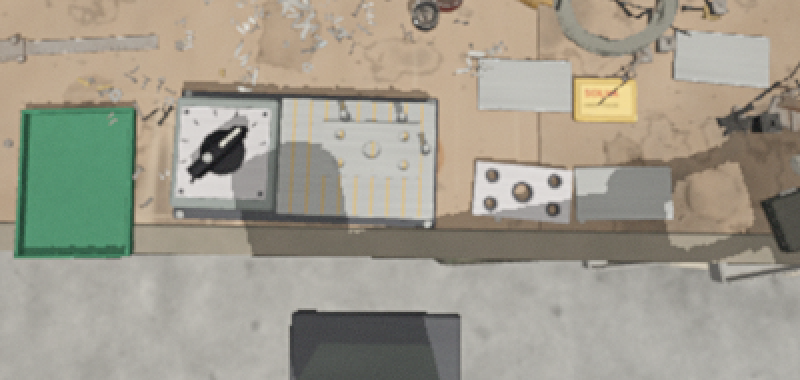

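```bash
cat >> h.py <<'E'
def go(*targets):  # targets (x,y,z,yaw); deltas chained, each in tool axes at its start
    p,R=pose()
    for x,y,z,yaw in targets:
        Rt=Ro.from_euler('xyz',[180,0,yaw],degrees=True).as_matrix()
        print('travel',np.round(R.T@(np.array([x,y,z])-p)*1000,1),'ang',np.round(Ro.from_matrix(R.T@Rt).as_rotvec(degrees=True),1))
        p,R=np.array([x,y,z]),Rt
E
python3 -c "
from h import *
go((.40,-.22,.36,0),(.40,.14,.30,0))"
```

```text
travel [ 328.8 -283.3 -137.4] ang [-0.  -0.  15.1]
travel [   0. -360.   60.] ang [0. 0. 0.]
```

>>> play_rows:
  rows:
    - {"angular":[0,0,15],"travel":[329,-283,-137],"claw":87}
    - {"angular":[0,0,15],"travel":[329,-283,-137],"claw":87}
    - {"angular":[0,0,15],"travel":[329,-283,-137],"claw":87}
    - {"angular":[0,0,15],"travel":[329,-283,-137],"claw":87}
    - {"angular":[0,0,15],"travel":[329,-283,-137],"claw":87}
    - {"angular":[0,0,15],"travel":[329,-283,-137],"claw":87}
    - {"angular":[0,0,15],"travel":[329,-283,-137],"claw":87}
    - {"angular":[0,0,15],"travel":[329,-283,-137],"claw":87}
    - {"angular":[0,0,15],"travel":[329,-283,-137],"claw":87}
    - {"angular":[0,0,15],"travel":[329,-283,-137],"claw":87}
    - {"angular":[0,0,15],"travel":[329,-283,-137],"claw":87}
    - {"angular":[0,0,15],"travel":[329,-283,-137],"claw":87}

```text
clock: 2.25
eef_pos: [0.403, -0.2156, 0.3625]
tcp_rot: [180.0, -0.3, 0.5]
wrist_force: [0.7, -1.0, 0.3]
width: 0.0867
finger_force: 0.0
```

>>> play_rows:
  rows:
    - {"angular":[0,0,0],"travel":[0,0,0],"claw":87}
    - {"angular":[0,0,0],"travel":[0,0,0],"claw":87}
    - {"angular":[0,0,0],"travel":[0,0,0],"claw":87}

```text
clock: 2.5
eef_pos: [0.3996, -0.2212, 0.3589]
tcp_rot: [-180.0, 0.1, 0.0]
wrist_force: [-1.3, 0.5, -1.1]
width: 0.087
finger_force: 0.0
```

```bash
cat > b.py <<'E'
from h import *
import sys
print(pose()[0], env.observe()['clock'])
c=cap('wrist'); cv2.imwrite(f'pics/{sys.argv[1]}.png',c['image'])
print(c['o'],c['Rc'].round(2).tolist(),c['fx'])
for k,z in [('drilled_mid',.053),('blank_1_mid',.008),('template_mid',.014)]:
    for d in env.cut_out(k,c):
        if d['confidence']<.3: continue
        print(k,round(d['confidence'],2),np.round(d['uv']),d['pixels'].sum(),np.round(xyz(c,d['uv'])[0],3),np.round(rect(c,d['pixels'],z),3))
    for d in env.pinpoint(k,c):
        print('pt',k,round(d['confidence'],2),np.round(d['uv']),np.round(atz(c,d['uv'],z)[0],3))
E
python3 b.py w1
```

```text
[ 0.39963515 -0.22123374  0.35890145] 2.5
[ 0.48301446 -0.22110454  0.52068457] [[0.0, -0.95, -0.3], [-1.0, -0.0, 0.0], [-0.0, 0.3, -0.95]] 347.0744978241414
drilled_mid 0.72 [153. 154.] 3568 [ 0.458 -0.005  0.054] [ 4.54000e-01 -1.50000e-02  6.17910e+01  1.13722e+02 -9.41000e-01]
pt drilled_mid 0.73 [159. 154.] [ 0.459 -0.012  0.053]
blank_1_mid 0.49 [374. 184.] 3003 [ 0.411 -0.307  0.008] [  0.412  -0.305  59.735 111.045   1.292]
pt blank_1_mid 0.6 [296.   6.] [ 0.644 -0.195  0.008]
template_mid 0.63 [291. 179.] 3064 [ 0.419 -0.185  0.016] [  0.411  -0.187  61.35  112.565  -4.866]
pt template_mid 0.94 [292. 188.] [ 0.405 -0.186  0.014]
```

View pics/w1.png

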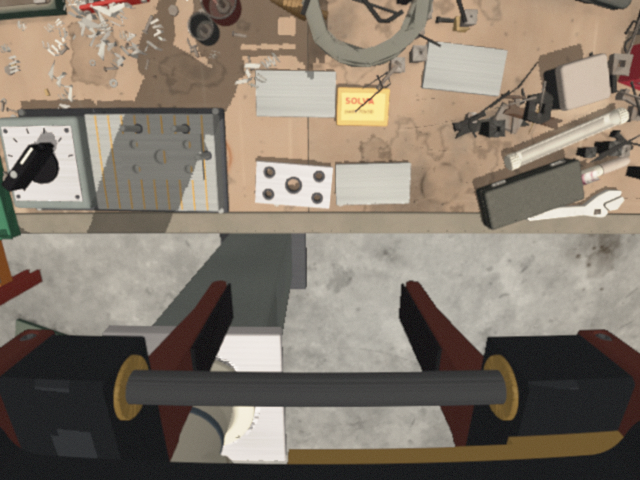

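>>> play_rows:
  rows:
    - {"angular":[0,0,0],"travel":[20,-366,120],"claw":87}
    - {"angular":[0,0,0],"travel":[20,-366,120],"claw":87}
    - {"angular":[0,0,0],"travel":[20,-366,120],"claw":87}
    - {"angular":[0,0,0],"travel":[20,-366,120],"claw":87}
    - {"angular":[0,0,0],"travel":[20,-366,120],"claw":87}
    - {"angular":[0,0,0],"travel":[20,-366,120],"claw":87}
    - {"angular":[0,0,0],"travel":[20,-366,120],"claw":87}
    - {"angular":[0,0,0],"travel":[20,-366,120],"claw":87}
    - {"angular":[0,0,0],"travel":[20,-366,120],"claw":87}
    - {"angular":[0,0,0],"travel":[20,-366,120],"claw":87}
    - {"angular":[0,0,0],"travel":[20,-366,120],"claw":87}
    - {"angular":[0,0,0],"travel":[20,-366,120],"claw":87}

```text
clock: 3.85
eef_pos: [0.4195, 0.1454, 0.2397]
tcp_rot: [179.9, 0.0, 0.2]
wrist_force: [1.1, 0.6, 0.5]
width: 0.0869
finger_force: 0.0
```

>>> play_rows:
  rows:
    - {"angular":[0,0,0],"travel":[0,0,0],"claw":87}
    - {"angular":[0,0,0],"travel":[0,0,0],"claw":87}
    - {"angular":[0,0,0],"travel":[0,0,0],"claw":87}

```text
clock: 4.1
eef_pos: [0.42, 0.1444, 0.2405]
tcp_rot: [-180.0, -0.1, -0.0]
wrist_force: [-0.2, 0.1, -0.4]
width: 0.087
finger_force: 0.0
```

```bash
cat > s.py <<'E'
from h import *
import sys
print(pose()[0], env.observe()['clock'])
c=cap('wrist')
for d in env.cut_out('selector_grip',c)[:2]:
    print(d['confidence'],d['uv'],xyz(c,d['uv']),rect(c,d['pixels'],.101))
for d in env.pinpoint('selector_grip',c): print(d['confidence'],d['uv'],atz(c,d['uv'],.088))
for d in env.pinpoint('nest',c)+env.pinpoint('drilled_mid',c): print(d['confidence'],d['uv'],atz(c,d['uv'],.049))
d=env.pinpoint('selector_grip',c)[0]; u,v=map(int,d['uv']); x=max(0,u-110); y=max(0,v-95)
cv2.imwrite(f'pics/{sys.argv[1]}.png',cv2.resize(c['image'][y:y+190,x:x+220],None,fx=3,fy=3,interpolation=cv2.INTER_CUBIC)); print('crop',x,y)
E
python3 s.py s1
```

```text
[0.42001883 0.14443243 0.24053739] 4.1
0.69 [309.0, 195.6] [[0.45102609 0.15064642 0.09949845]] (0.44919036865234374, 0.15080953979492187, 45.89107131958008, 67.51496887207031, 75.71978759765625)
0.91 [309.4, 198.0] [[0.44684511 0.150525   0.088     ]]
0.78 [468.1, 175.0] [[ 0.4641039  -0.01050192  0.049     ]]
0.63 [468.1, 182.3] [[ 0.45668442 -0.01141225  0.049     ]]
crop 199 103
```

View pics/s1.png

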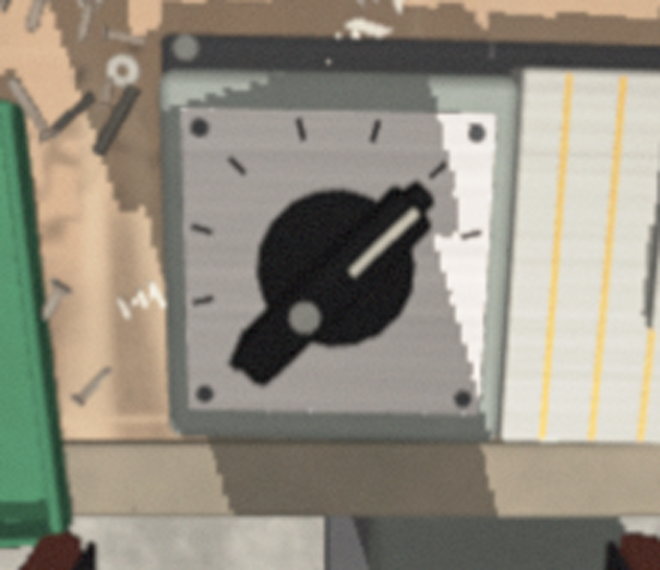

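The pointer is at the sixth dash, (438,168). The tail covers the off bar at about (240,365), so off is 180° counter-clockwise from here.

```bash
python3 -c "
from h import *
print(env.observe()['q'])
c=cap('wrist')
P=atz(c,[(199+u/3,103+v/3) for u,v in [(250,370),(412,195)]],.101);print(P,np.degrees(np.arctan2(*(P[1]-P[0])[[1,0]])))
Q=atz(c,[(199+u/3,103+v/3) for u,v in [(203,300),(202,229),(237,166),(300,129),(375,130),(438,168),(471,235)]],.061)
print(np.degrees(np.arctan2(Q[:,1]-.1505,Q[:,0]-.447)))
(xc,yc),r=cv2.minEnclosingCircle((Q[:,:2]*1000).astype(np.float32));print(xc,yc,r)
A=np.c_[2*Q[:,:2],np.ones(7)];s=np.linalg.lstsq(A,(Q[:,:2]**2).sum(1),rcond=None)[0];print('circ',s)
print(np.degrees(np.arctan2(Q[:,1]-s[1],Q[:,0]-s[0])))
go((.448,.1505,.18,-40),(.448,.1505,.073,-40))
"
```

```text
[ 1.47273645e+01 -1.85619060e+01  9.07387828e+01 -1.55936282e-03
  1.07809916e+02  1.04649168e+02]
[[0.42308379 0.1756528  0.101     ]
 [0.47465335 0.1282534  0.101     ]] -42.58721227464707
[103.40866256  73.47846253  43.75064133  14.24117724 -15.74748438
 -45.2294825  -75.82110197]
448.32464599609375 150.7969512939453 45.40861511230469
circ [ 0.44753289  0.15043322 -0.22085148]
[104.04106558  74.1477781   44.2771374   14.48821999 -15.84882305
 -45.64487193 -76.45483579]
travel [28.4 -4.9 59.7] ang [-0.  -0.  40.1]
travel [  0.  -0. 107.] ang [0. 0. 0.]
```

>>> play_rows:
  rows:
    - {"angular":[0,0,41],"travel":[28,-6,60],"claw":45}
    - {"angular":[0,0,41],"travel":[28,-6,60],"claw":45}
    - {"angular":[0,0,41],"travel":[28,-6,60],"claw":45}
    - {"angular":[0,0,41],"travel":[28,-6,60],"claw":45}
    - {"angular":[0,0,41],"travel":[28,-6,60],"claw":45}
    - {"angular":[0,0,41],"travel":[28,-6,60],"claw":45}
    - {"angular":[0,0,41],"travel":[28,-6,60],"claw":45}
    - {"angular":[0,0,41],"travel":[28,-6,60],"claw":45}
    - {"angular":[0,0,41],"travel":[28,-6,60],"claw":45}

```text
clock: 5.2
eef_pos: [0.4475, 0.1519, 0.1796]
tcp_rot: [-180.0, 0.0, -40.7]
wrist_force: [-0.1, 0.3, -0.4]
width: 0.0455
finger_force: 0.0
```

>>> play_rows:
  rows:
    - {"angular":[0,0,0],"travel":[0,0,20],"claw":45}
    - {"angular":[0,0,0],"travel":[0,0,40],"claw":45}
    - {"angular":[0,0,0],"travel":[0,0,60],"claw":45}
    - {"angular":[0,0,0],"travel":[0,0,80],"claw":45}
    - {"angular":[0,0,0],"travel":[0,0,95],"claw":45}
    - {"angular":[0,0,0],"travel":[0,0,107],"claw":45}
    - {"angular":[0,0,0],"travel":[0,0,107],"claw":45}
    - {"angular":[0,0,0],"travel":[0,0,107],"claw":45}

```text
clock: 5.87
eef_pos: [0.4473, 0.1518, 0.0725]
tcp_rot: [180.0, 0.0, -40.8]
wrist_force: [-0.0, -0.3, -0.2]
width: 0.0451
finger_force: 0.0
```

>>> play_rows:
  rows:
    - {"angular":[0,0,0],"travel":[0,0,0],"claw":25}
    - {"angular":[0,0,0],"travel":[0,0,0],"claw":10}
    - {"angular":[0,0,0],"travel":[0,0,0],"claw":5}
    - {"angular":[0,0,0],"travel":[0,0,0],"claw":5}
    - {"angular":[0,0,0],"travel":[0,0,0],"claw":5}
    - {"angular":[0,0,0],"travel":[0,0,0],"claw":5}
    - {"angular":[0,0,0],"travel":[0,0,0],"claw":5}
    - {"angular":[0,0,0],"travel":[0,0,0],"claw":5}
  squeeze: 15

```text
clock: 6.53
eef_pos: [0.4468, 0.1503, 0.0734]
tcp_rot: [179.8, -0.0, -40.9]
wrist_force: [-6.1, -6.5, 5.3]
width: 0.0164
finger_force: 14.7
```

>>> play_rows:
  rows:
    - {"angular":[0,0,-7],"travel":[0.6,1.5,0],"claw":5}
    - {"angular":[0,0,-14],"travel":[0.6,1.5,0],"claw":5}
    - {"angular":[0,0,-21],"travel":[0.6,1.5,0],"claw":5}
    - {"angular":[0,0,-28],"travel":[0.6,1.5,0],"claw":5}
    - {"angular":[0,0,-35],"travel":[0.6,1.5,0],"claw":5}
    - {"angular":[0,0,-42],"travel":[0.6,1.5,0],"claw":5}
    - {"angular":[0,0,-49],"travel":[0.6,1.5,0],"claw":5}
    - {"angular":[0,0,-56],"travel":[0.6,1.5,0],"claw":5}
    - {"angular":[0,0,-63],"travel":[0.6,1.5,0],"claw":5}
    - {"angular":[0,0,-70],"travel":[0.6,1.5,0],"claw":5}
    - {"angular":[0,0,-77],"travel":[0.6,1.5,0],"claw":5}
    - {"angular":[0,0,-84],"travel":[0.6,1.5,0],"claw":5}
  squeeze: 20

```text
clock: 7.53
eef_pos: [0.4472, 0.149, 0.0734]
tcp_rot: [179.9, 0.1, 43.4]
wrist_force: [-1.2, -5.2, 3.4]
width: 0.0151
finger_force: 20.0
```

>>> play_rows:
  rows:
    - {"angular":[0,0,-7],"travel":[0,0,0],"claw":5}
    - {"angular":[0,0,-14],"travel":[0,0,0],"claw":5}
    - {"angular":[0,0,-21],"travel":[0,0,0],"claw":5}
    - {"angular":[0,0,-28],"travel":[0,0,0],"claw":5}
    - {"angular":[0,0,-35],"travel":[0,0,0],"claw":5}
    - {"angular":[0,0,-42],"travel":[0,0,0],"claw":5}
    - {"angular":[0,0,-49],"travel":[0,0,0],"claw":5}
    - {"angular":[0,0,-56],"travel":[0,0,0],"claw":5}
    - {"angular":[0,0,-63],"travel":[0,0,0],"claw":5}
    - {"angular":[0,0,-70],"travel":[0,0,0],"claw":5}
    - {"angular":[0,0,-77],"travel":[0,0,0],"claw":5}
    - {"angular":[0,0,-84],"travel":[0,0,0],"claw":5}

```text
clock: 8.53
eef_pos: [0.4472, 0.1499, 0.0733]
tcp_rot: [180.0, 0.0, 127.4]
wrist_force: [-0.7, -2.3, 2.9]
width: 0.0149
finger_force: 20.0
```

>>> play_rows:
  rows:
    - {"angular":[0,0,-4],"travel":[0,0,0],"claw":5}
    - {"angular":[0,0,-7],"travel":[0,0,0],"claw":5}
    - {"angular":[0,0,-10],"travel":[0,0,0],"claw":5}
    - {"angular":[0,0,-10],"travel":[0,0,0],"claw":5}

```text
clock: 8.87
eef_pos: [0.447, 0.15, 0.0733]
tcp_rot: [-180.0, 0.0, 137.2]
wrist_force: [-1.2, -1.3, 3.3]
width: 0.0161
finger_force: 20.7
```

```bash
python3 -c "
from h import *
s=env.observe();print(s['moment'],s['wrist_force'],s['tcp_rot'],s['eef_pos'],s['q'])"
```

```text
[-0.19726717  0.26301933 -0.56818372] [-1.22777398 -1.26171138  3.29407627] [-1.79992443e+02  2.09718655e-02  1.37157038e+02] [0.4470349  0.15000938 0.07327756] [ 1.44311858e+01 -1.37042141e+01  1.03670482e+02 -2.17281819e-02
  9.00287509e+01 -3.27258627e+01]
```

>>> play_rows:
  rows:
    - {"angular":[0,0,0],"travel":[0,0,0],"claw":30}
    - {"angular":[0,0,0],"travel":[0,0,0],"claw":45}
    - {"angular":[0,0,0],"travel":[0,0,0],"claw":45}
    - {"angular":[0,0,0],"travel":[0,0,-30],"claw":45}
    - {"angular":[0,0,0],"travel":[0,0,-65],"claw":60}
    - {"angular":[0,0,0],"travel":[0,0,-100],"claw":87}
    - {"angular":[0,0,0],"travel":[0,0,-135],"claw":87}
    - {"angular":[0,0,0],"travel":[0,0,-135],"claw":87}

```text
clock: 9.53
eef_pos: [0.4493, 0.151, 0.2158]
tcp_rot: [179.4, 0.4, 137.1]
wrist_force: [0.8, 0.4, 0.9]
width: 0.0653
finger_force: 0.0
```

```bash
python3 -c "
from h import *
go((.455,-.05,.2,88))"
```

```text
travel [-141.  -143.5   15.2] ang [ 0.7  0.1 49.1]
```

>>> play_rows:
  rows:
    - {"angular":[0,0,49],"travel":[-141,-143.5,10],"claw":87}
    - {"angular":[0,0,49],"travel":[-141,-143.5,10],"claw":87}
    - {"angular":[0,0,49],"travel":[-141,-143.5,10],"claw":87}
    - {"angular":[0,0,49],"travel":[-141,-143.5,10],"claw":87}
    - {"angular":[0,0,49],"travel":[-141,-143.5,10],"claw":87}
    - {"angular":[0,0,49],"travel":[-141,-143.5,10],"claw":87}
    - {"angular":[0,0,49],"travel":[-141,-143.5,10],"claw":87}
    - {"angular":[0,0,49],"travel":[-141,-143.5,10],"claw":87}
    - {"angular":[0,0,49],"travel":[-141,-143.5,10],"claw":87}
    - {"angular":[0,0,49],"travel":[-141,-143.5,10],"claw":87}
    - {"angular":[0,0,49],"travel":[-141,-143.5,10],"claw":87}

```text
clock: 10.45
eef_pos: [0.4527, -0.0503, 0.1975]
tcp_rot: [180.0, -0.0, 88.3]
wrist_force: [0.4, 0.1, 1.1]
width: 0.0872
finger_force: 0.0
```

```bash
cat > n.py <<'E'
from h import *
import sys
print(pose(), env.observe()['clock'])
c=cap('wrist'); cv2.imwrite(f'pics/{sys.argv[1]}.png',c['image'])
for d in env.cut_out('drilled_mid',c)[:2]: print(d['confidence'],d['uv'],xyz(c,d['uv']),np.round(rect(c,d['pixels'],.053),4))
for d in env.pinpoint('nest',c)+env.pinpoint('drilled_mid',c): print(d['confidence'],d['uv'],atz(c,d['uv'],.047))
for d in env.pinpoint('selector_grip',c): print(d['confidence'],d['uv'],atz(c,d['uv'],.088))
E
python3 n.py n1
```

```text
(array([ 0.4527104 , -0.0503206 ,  0.19754099]), array([[ 2.98345198e-02,  9.99554852e-01,  1.63530823e-05],
       [ 9.99554851e-01, -2.98345203e-02,  3.12837029e-05],
       [ 3.17576634e-05,  1.54124684e-05, -9.99999999e-01]])) 10.45
0.89 [317.4, 176.1] [[ 0.4563742  -0.00307173  0.05317593]] [ 4.543000e-01 -1.420000e-02  6.131090e+01  1.108507e+02 -1.107800e+00]
0.85 [314.5, 186.4] [[ 0.45352782 -0.01291163  0.047     ]]
0.88 [313.5, 188.0] [[ 0.45258389 -0.01432669  0.047     ]]
0.38 [281.0, 335.0] [[ 0.4196399  -0.13917747  0.088     ]]
```

View pics/n1.png

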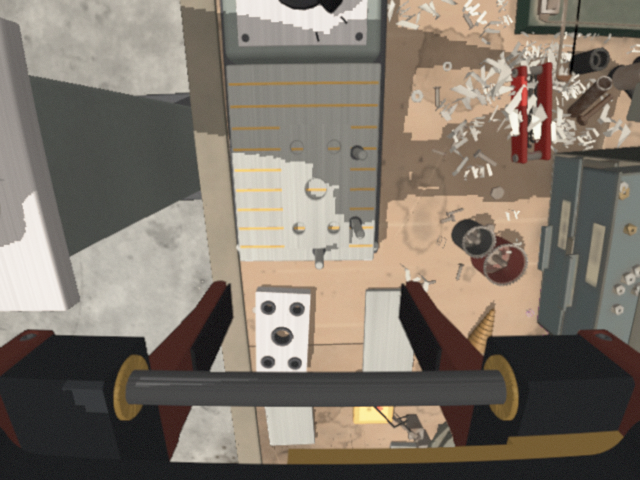

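The drilled plate is home against the three pins at (359,153), (357,228) and (319,257). I'll grip it next.

```bash
python3 -c "
from h import *
go((.454,-.0142,.12,88.8),(.454,-.0142,.0475,88.8))"
```

```text
travel [36.3  0.1 77.7] ang [ 0.   0.  -0.6]
travel [ 0.  -0.  72.5] ang [0. 0. 0.]
```

>>> play_rows:
  rows:
    - {"angular":[0,0,-0.6],"travel":[36,0,40],"claw":87}
    - {"angular":[0,0,-0.6],"travel":[36,0,75],"claw":87}
    - {"angular":[0,0,-0.6],"travel":[36,0,100],"claw":87}
    - {"angular":[0,0,-0.6],"travel":[36,0,120],"claw":87}
    - {"angular":[0,0,-0.6],"travel":[36,0,135],"claw":87}
    - {"angular":[0,0,-0.6],"travel":[36,0,145],"claw":87}
    - {"angular":[0,0,-0.6],"travel":[36,0,150],"claw":87}
    - {"angular":[0,0,-0.6],"travel":[36,0,150],"claw":87}

```text
clock: 11.37
eef_pos: [0.4535, -0.0147, 0.0469]
tcp_rot: [-179.9, -0.0, 88.7]
wrist_force: [-0.3, -0.8, -0.5]
width: 0.0871
finger_force: 0.0
```

>>> play_rows:
  rows:
    - {"angular":[0,0,0],"travel":[0,0,0],"claw":70}
    - {"angular":[0,0,0],"travel":[0,0,0],"claw":62}
    - {"angular":[0,0,0],"travel":[0,0,0],"claw":55}
    - {"angular":[0,0,0],"travel":[0,0,0],"claw":50}
    - {"angular":[0,0,0],"travel":[0,0,0],"claw":50}
    - {"angular":[0,0,0],"travel":[0,0,0],"claw":50}
  squeeze: 25

```text
clock: 11.87
eef_pos: [0.4542, -0.0149, 0.0484]
tcp_rot: [179.9, 0.0, 88.7]
wrist_force: [-1.5, -0.6, 3.1]
width: 0.0595
finger_force: 25.0
```

>>> play_rows:
  rows:
    - {"angular":[0,0,0],"travel":[0,0,-1],"claw":50}
    - {"angular":[0,0,0],"travel":[0,0,-2],"claw":50}
    - {"angular":[0,0,0],"travel":[0,0,-3],"claw":50}
    - {"angular":[0,0,0],"travel":[0,0,-6],"claw":50}
    - {"angular":[0,0,0],"travel":[0,0,-6],"claw":50}
  squeeze: 35

```text
clock: 12.28
eef_pos: [0.4538, -0.0148, 0.0538]
tcp_rot: [-180.0, -0.0, 88.7]
wrist_force: [0.1, -0.3, -4.2]
width: 0.0593
finger_force: 35.0
```

```bash
python3 -c "
from h import *
for n in ['top','scene']:
    c=cap(n)
    for d in env.cut_out('tray_floor',c)[:1]: print(d['confidence'],np.round(rect(c,d['pixels'],.02),4))
    for d in env.pinpoint('tray_floor',c)[:1]: print(d['confidence'],atz(c,d['uv'],.003))
go((.454,.10,.16,88.8),(.415,.333,.16,178))"
```

```text
0.6 [  0.4134   0.325  140.7869 174.0107 -87.9986]
0.94 [[0.41230079 0.3286358  0.003     ]]
0.8 [  0.4114   0.3271 132.5644 177.7736 -88.721 ]
0.7 [[0.41739565 0.32651377 0.003     ]]
travel [ 114.8   -2.4 -106.5] ang [-0.  -0.  -0.1]
travel [232.1 -43.9  -0. ] ang [  0.    0.  -89.2]
```

>>> play_rows:
  rows:
    - {"angular":[0,0,0],"travel":[0,0,-30],"claw":50}
    - {"angular":[0,0,0],"travel":[0,0,-65],"claw":50}
    - {"angular":[0,0,0],"travel":[0,0,-106],"claw":50}
    - {"angular":[0,0,-5],"travel":[30,-4,-106],"claw":50}
    - {"angular":[0,0,-12],"travel":[65,-9,-106],"claw":50}
    - {"angular":[0,0,-19],"travel":[100,-14,-106],"claw":50}
    - {"angular":[0,0,-26],"travel":[135,-19,-106],"claw":50}
    - {"angular":[0,0,-33],"travel":[170,-24,-106],"claw":50}
    - {"angular":[0,0,-40],"travel":[205,-29,-106],"claw":50}
    - {"angular":[0,0,-47],"travel":[240,-34,-106],"claw":50}
    - {"angular":[0,0,-54],"travel":[275,-39,-106],"claw":50}
    - {"angular":[0,0,-61],"travel":[310,-44,-106],"claw":50}

```text
clock: 13.58
eef_pos: [0.4162, 0.2979, 0.1596]
tcp_rot: [180.0, 0.0, 150.1]
wrist_force: [0.6, -0.7, -4.2]
width: 0.0594
finger_force: 35.0
```

```bash
python3 -c "
from h import *
go((.413,.327,.15,178.5),(.413,.327,.008,178.5))"
```

```text
travel [17.4 23.6  9.6] ang [  0.    0.  -28.4]
travel [  0.  -0. 142.] ang [0. 0. 0.]
```

>>> play_rows:
  rows:
    - {"angular":[0,0,-7],"travel":[9,12,5],"claw":50}
    - {"angular":[0,0,-14],"travel":[17.4,23.6,20],"claw":50}
    - {"angular":[0,0,-21],"travel":[17.4,23.6,40],"claw":50}
    - {"angular":[0,0,-28.4],"travel":[17.4,23.6,60],"claw":50}
    - {"angular":[0,0,-28.4],"travel":[17.4,23.6,90],"claw":50}
    - {"angular":[0,0,-28.4],"travel":[17.4,23.6,115],"claw":50}
    - {"angular":[0,0,-28.4],"travel":[17.4,23.6,135],"claw":50}
    - {"angular":[0,0,-28.4],"travel":[17.4,23.6,145],"claw":50}
    - {"angular":[0,0,-28.4],"travel":[17.4,23.6,150],"claw":50}
    - {"angular":[0,0,-28.4],"travel":[17.4,23.6,152],"claw":50}
    - {"angular":[0,0,-28.4],"travel":[17.4,23.6,153],"claw":50}
    - {"angular":[0,0,-28.4],"travel":[17.4,23.6,153],"claw":50}

```text
clock: 14.58
eef_pos: [0.4145, 0.3258, 0.0081]
tcp_rot: [179.9, 0.1, 178.1]
wrist_force: [-0.2, 0.6, -3.5]
width: 0.0597
finger_force: 35.0
```

>>> play_rows:
  rows:
    - {"angular":[0,0,0],"travel":[0,0,0],"claw":65}
    - {"angular":[0,0,0],"travel":[0,0,0],"claw":72}
    - {"angular":[0,0,0],"travel":[0,0,0],"claw":72}
    - {"angular":[0,0,0],"travel":[0,0,0],"claw":72}
    - {"angular":[0,0,0],"travel":[0,0,-30],"claw":72}
    - {"angular":[0,0,0],"travel":[0,0,-65],"claw":72}
    - {"angular":[0,0,0],"travel":[0,0,-105],"claw":72}
    - {"angular":[0,0,0],"travel":[0,0,-145],"claw":80}
    - {"angular":[0,0,0],"travel":[0,0,-185],"claw":87}
    - {"angular":[0,0,0],"travel":[0,0,-190],"claw":87}

```text
clock: 15.42
eef_pos: [0.4157, 0.3267, 0.2063]
tcp_rot: [179.5, 0.6, 178.1]
wrist_force: [0.3, 0.1, 1.1]
width: 0.0861
finger_force: 0.0
```

```bash
python3 -c "
from h import *
p,R=pose();print(p)
c=cap('wrist'); cv2.imwrite('pics/t1.png',c['image'])
go((.45,.06,.22,88.8),(.44,-.17,.26,88.8))
"
```

```text
[0.41572753 0.3266969  0.20632233]
travel [ -43.4 -265.2  -17.5] ang [ 0.7  0.1 89.3]
travel [-230.2   -5.2  -40. ] ang [0. 0. 0.]
```

View pics/t1.png

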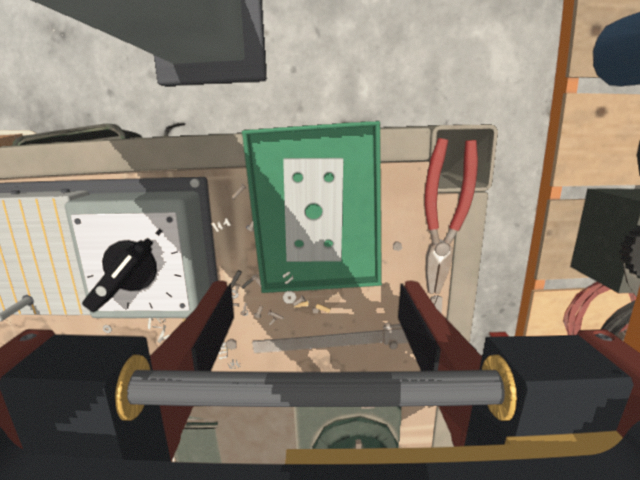

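The drilled plate lies flat in the tray at (313,210). The dial needs a zoom.

```bash
python3 -c "
import cv2
i=cv2.imread('pics/t1.png')[190:330,50:220]; i=cv2.rotate(i,cv2.ROTATE_180)
cv2.imwrite('pics/t1z.png',cv2.resize(i,None,fx=4,fy=4,interpolation=cv2.INTER_CUBIC))"
```

```text
(no output)
```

View pics/t1z.png

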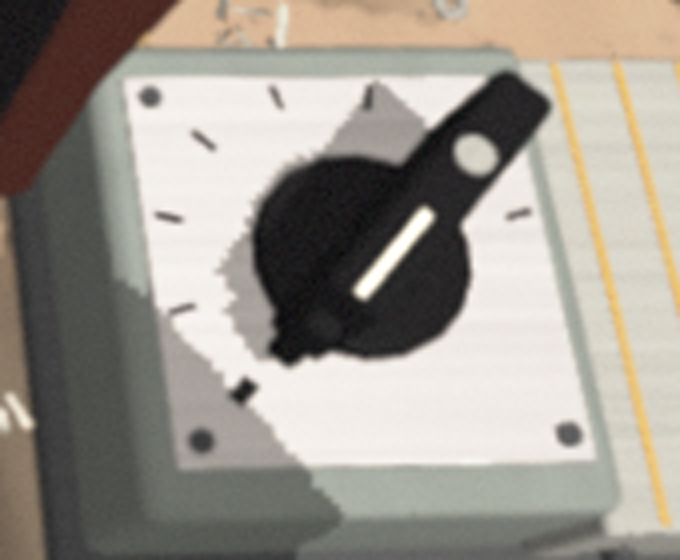

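The pointer end is on the thick off bar at (243,390), so the magnet is off. Now the blanks.

>>> play_rows:
  rows:
    - {"angular":[0,0,7],"travel":[-4,-35,-10],"claw":87}
    - {"angular":[0,0,14],"travel":[-8,-70,-20],"claw":87}
    - {"angular":[0,0,21],"travel":[-12,-105,-25],"claw":87}
    - {"angular":[0,0,28],"travel":[-16,-140,-25],"claw":87}
    - {"angular":[0,0,35],"travel":[-20,-175,-25],"claw":87}
    - {"angular":[0,0,42],"travel":[-24,-210,-25],"claw":87}
    - {"angular":[0,0,49],"travel":[-28,-240,-25],"claw":87}
    - {"angular":[0,0,56],"travel":[-32,-270,-25],"claw":87}
    - {"angular":[0,0,63],"travel":[-35,-300,-30],"claw":87}
    - {"angular":[0,0,70],"travel":[-38,-335,-35],"claw":87}
    - {"angular":[0,0,77],"travel":[-40,-370,-40],"claw":87}
    - {"angular":[0,0,84],"travel":[-42,-405,-45],"claw":87}

```text
clock: 16.47
eef_pos: [0.4418, -0.0825, 0.2406]
tcp_rot: [-179.9, -0.0, 93.8]
wrist_force: [-0.6, 0.2, -0.6]
width: 0.0873
finger_force: 0.0
```

```bash
python3 -c "
from h import *
print(pose()[0]); go((.48,-.27,.26,88.8))"
```

```text
[ 0.44182602 -0.08246342  0.24056046]
travel [-189.6   25.7  -19.6] ang [-0.1 -0.   5. ]
```

>>> play_rows:
  rows:
    - {"angular":[0,0,5],"travel":[-40,5,-5],"claw":87}
    - {"angular":[0,0,5],"travel":[-80,10,-10],"claw":87}
    - {"angular":[0,0,5],"travel":[-120,16,-15],"claw":87}
    - {"angular":[0,0,5],"travel":[-155,22,-20],"claw":87}
    - {"angular":[0,0,5],"travel":[-180,26,-20],"claw":87}
    - {"angular":[0,0,5],"travel":[-190,26,-20],"claw":87}
    - {"angular":[0,0,5],"travel":[-190,26,-20],"claw":87}
    - {"angular":[0,0,5],"travel":[-190,26,-20],"claw":87}

```text
clock: 17.13
eef_pos: [0.4816, -0.268, 0.2605]
tcp_rot: [-179.9, -0.1, 89.1]
wrist_force: [-1.0, 0.8, 0.3]
width: 0.087
finger_force: 0.0
```

```bash
cat > b.py <<'E'
from h import *
import sys
print(pose()[0], env.observe()['clock'])
for n in ['wrist','top']:
    c=cap(n); cv2.imwrite(f'pics/{n}_{sys.argv[1]}.png',c['image'])
    for k,z in [('blank_1_mid',.008),('template_mid',.014)]:
        for d in env.cut_out(k,c):
            print(n,k,round(d['confidence'],2),np.round(d['uv']),d['pixels'].sum(),np.round(xyz(c,d['uv'])[0],3),np.round(rect(c,d['pixels'],z),4))
        for d in env.pinpoint(k,c):
            print(n,'pt',k,round(d['confidence'],2),np.round(d['uv']),np.round(atz(c,d['uv'],z)[0],3))
E
python3 b.py 2
```

```text
[ 0.48159642 -0.26795498  0.26053117] 17.1333
wrist template_mid 0.81 [251. 133.] 5140 [ 0.408 -0.182 -0.001] [  0.4113  -0.1879  62.3312 110.9208  -4.7331]
wrist pt template_mid 0.81 [252. 139.] [ 0.411 -0.189  0.014]
top pt blank_1_mid 0.46 [316. 282.] [ 0.44  -0.017  0.008]
top template_mid 0.86 [391. 295.] 1154 [ 0.412 -0.19   0.001] [  0.4101  -0.1895  59.6944 112.516   -3.7876]
```

View pics/wrist_2.png

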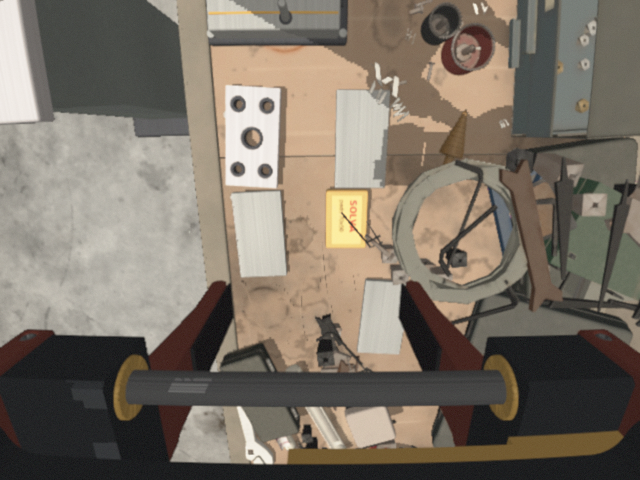

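The picture shows blank A at (361,138), blank C at (260,234) and blank B at (380,317). The template is at (252,137). I'll segment the blanks by colour.

```bash
cat >> h.py <<'E'
def plate(c,uv,z,r=8):
    lab=cv2.cvtColor(cv2.GaussianBlur(c['image'],(3,3),0),cv2.COLOR_BGR2LAB).astype(int)
    u,v=map(int,uv); ref=np.median(lab[v-r:v+r,u-r:u+r].reshape(-1,3),0)
    m=((abs(lab[:,:,1:]-ref[1:]).max(2)<7)&(abs(lab[:,:,0]-ref[0])<70)).astype(np.uint8)
    m=cv2.morphologyEx(m,cv2.MORPH_OPEN,np.ones((5,5),np.uint8))
    n,l=cv2.connectedComponents(m); return np.round(rect(c,l==l[v,u],z),4),(l==l[v,u]).sum()
E
python3 -c "
from h import *
c=cap('wrist')
for uv in [(361,150),(260,234),(380,317)]: print(plate(c,uv,.008), xyz(c,uv))
c=cap('top')
for uv in [(392,243),(441,297),(491,229)]: print(plate(c,uv,.008,4),xyz(c,uv)[0])
"
```

```text
(array([  0.5358,  -0.1915,  60.9101, 112.2458,  -1.213 ]), np.int64(4768)) [[ 0.5366475  -0.20415617  0.00805842]]
(array([  0.4109,  -0.3051,  60.9849, 111.492 ,   1.4103]), np.int64(4137)) [[ 0.41285033 -0.3043266   0.00748661]]
(array([  0.6065,  -0.3574, 191.6469, 255.0266, -52.1676]), np.int64(7029)) [[ 0.56786917 -0.42351851  0.007768  ]]
(array([  0.5362,  -0.1928,  61.8613, 108.4261,  -0.989 ]), np.int64(1208)) [ 0.53396057 -0.19312372  0.0076668 ]
(array([ 5.8260000e-01, -7.5100000e-02,  1.1698817e+03,  1.5105775e+03,
        1.5580000e-01]), np.int64(175101)) [ 0.39875387 -0.15754758  0.59011174]
(array([  0.5786,  -0.4088,  27.6491,  58.3732, -32.6843]), np.int64(267)) [ 0.4645435  -0.20326846  0.60709644]
```

```bash
python3 -c "
from h import *
go((.536,-.192,.10,88.8),(.536,-.192,.0025,88.8),(.536,-.192,.12,88.8),(.453,-.0115,.12,88.8))"
```

```text
travel [ 77.2  52.9 161.7] ang [0.  0.  0.3]
travel [ 0.  -0.  97.5] ang [0. 0. 0.]
travel [   0.     0.  -117.5] ang [0. 0. 0.]
travel [178.7 -86.8  -0. ] ang [0. 0. 0.]
```

>>> play_rows:
  rows:
    - {"angular":[0,0,0.3],"travel":[25,17,30],"claw":87}
    - {"angular":[0,0,0.3],"travel":[50,35,60],"claw":87}
    - {"angular":[0,0,0.3],"travel":[70,48,95],"claw":87}
    - {"angular":[0,0,0.3],"travel":[77,53,130],"claw":87}
    - {"angular":[0,0,0.3],"travel":[77,53,165],"claw":87}
    - {"angular":[0,0,0.3],"travel":[77,53,195],"claw":87}
    - {"angular":[0,0,0.3],"travel":[77,53,220],"claw":87}
    - {"angular":[0,0,0.3],"travel":[77,53,240],"claw":87}
    - {"angular":[0,0,0.3],"travel":[77,53,250],"claw":87}
    - {"angular":[0,0,0.3],"travel":[77,53,256],"claw":87}
    - {"angular":[0,0,0.3],"travel":[77,53,257],"claw":87}
    - {"angular":[0,0,0.3],"travel":[77,53,257],"claw":87}

```text
clock: 18.73
eef_pos: [0.5366, -0.1927, 0.0056]
tcp_rot: [179.9, 0.0, 88.8]
wrist_force: [-0.7, -0.3, 0.2]
width: 0.0873
finger_force: 0.0
```

>>> play_rows:
  rows:
    - {"angular":[0,0,0],"travel":[0,0,0],"claw":70}
    - {"angular":[0,0,0],"travel":[0,0,0],"claw":62}
    - {"angular":[0,0,0],"travel":[0,0,0],"claw":55}
    - {"angular":[0,0,0],"travel":[0,0,0],"claw":50}
    - {"angular":[0,0,0],"travel":[0,0,0],"claw":50}
    - {"angular":[0,0,0],"travel":[0,0,0],"claw":50}
  squeeze: 35

```text
clock: 19.23
eef_pos: [0.5361, -0.1925, 0.0053]
tcp_rot: [180.0, 0.0, 88.8]
wrist_force: [-2.3, -0.2, 4.0]
width: 0.0591
finger_force: 35.0
```

>>> play_rows:
  rows:
    - {"angular":[0,0,0],"travel":[0,0,-5],"claw":50}
    - {"angular":[0,0,0],"travel":[0,0,-25],"claw":50}
    - {"angular":[0,0,0],"travel":[0,0,-55],"claw":50}
    - {"angular":[0,0,0],"travel":[0,0,-90],"claw":50}
    - {"angular":[0,0,0],"travel":[25,-12,-115],"claw":50}
    - {"angular":[0,0,0],"travel":[55,-27,-117],"claw":50}
    - {"angular":[0,0,0],"travel":[90,-43,-117],"claw":50}
    - {"angular":[0,0,0],"travel":[125,-60,-117],"claw":50}
    - {"angular":[0,0,0],"travel":[155,-75,-117],"claw":50}
    - {"angular":[0,0,0],"travel":[175,-85,-117],"claw":50}
    - {"angular":[0,0,0],"travel":[178.7,-86.8,-117],"claw":50}
    - {"angular":[0,0,0],"travel":[178.7,-86.8,-117],"claw":50}

```text
clock: 20.23
eef_pos: [0.4525, -0.0108, 0.1213]
tcp_rot: [-180.0, -0.0, 89.0]
wrist_force: [0.1, -0.2, -3.9]
width: 0.0593
finger_force: 35.0
```

```bash
python3 -c "
from h import *
s=env.observe();print(s['eef_pos'],s['tcp_rot'],s['wrist_force'],s['width'])
go((.4525,-.0115,.0485,88.8))"
```

```text
[ 0.45245067 -0.01078742  0.12134313] [-1.79989732e+02 -5.81717855e-03  8.89595173e+01] [ 0.13752843 -0.2010956  -3.92331501] 0.059280750417790594
travel [-0.7  0.1 72.8] ang [-0.  -0.   0.2]
```

>>> play_rows:
  rows:
    - {"angular":[0,0,0],"travel":[0,0,30],"claw":50}
    - {"angular":[0,0,0],"travel":[0,0,50],"claw":50}
    - {"angular":[0,0,0],"travel":[0,0,62],"claw":50}
    - {"angular":[0,0,0],"travel":[0,0,68],"claw":50}
    - {"angular":[0,0,0],"travel":[0,0,70.5],"claw":50}
    - {"angular":[0,0,0],"travel":[-2,0,70.5],"claw":50}
    - {"angular":[0,0,0],"travel":[-4,1,70.5],"claw":50}
    - {"angular":[0,0,0],"travel":[-5,2.5,70.5],"claw":50}
    - {"angular":[0,0,0],"travel":[-6,4,70.5],"claw":50}
    - {"angular":[0,0,0],"travel":[-6,4,70.5],"claw":50}
    - {"angular":[0,0,0],"travel":[-6,4,70.5],"claw":50}

```text
clock: 21.15
eef_pos: [0.4563, -0.016, 0.0517]
tcp_rot: [-179.9, -0.3, 88.9]
wrist_force: [-5.3, 9.5, -2.7]
width: 0.0592
finger_force: 35.0
```

```bash
python3 -c "
from h import *
s=env.observe();print(s['eef_pos'],s['tcp_rot'],s['wrist_force'],s['moment'],s['width'])"
```

```text
[ 0.45628684 -0.01597302  0.0516617 ] [-179.88776932   -0.27038613   88.86035301] [-5.31424464  9.47080005 -2.67069043] [ 1.48133276  0.75826249 -0.08934814] 0.059226616816732545
```

>>> play_rows:
  rows:
    - {"angular":[0,0,0],"travel":[0,0,0.7],"claw":50}
    - {"angular":[0,0,0],"travel":[0,0,1.3],"claw":50}
    - {"angular":[0,0,0],"travel":[0,0,1.3],"claw":50}
    - {"angular":[0,0,0],"travel":[0,0,1.3],"claw":50}

```text
clock: 21.48
eef_pos: [0.4563, -0.0159, 0.0509]
tcp_rot: [-179.9, -0.3, 88.9]
wrist_force: [-6.1, 8.0, 0.2]
width: 0.0591
finger_force: 35.0
```

>>> play_rows:
  rows:
    - {"angular":[0,0,0],"travel":[0,0,0],"claw":62}
    - {"angular":[0,0,0],"travel":[0,0,0],"claw":68}
    - {"angular":[0,0,0],"travel":[0,0,0],"claw":75}
    - {"angular":[0,0,0],"travel":[0,0,0],"claw":80}
    - {"angular":[0,0,0],"travel":[0,0,0],"claw":80}

```text
clock: 21.9
eef_pos: [0.4576, -0.0184, 0.0507]
tcp_rot: [179.9, 0.0, 88.8]
wrist_force: [-1.0, 0.8, 0.5]
width: 0.0795
finger_force: 0.0
```

>>> play_rows:
  rows:
    - {"angular":[0,0,0],"travel":[0,0,-20],"claw":80}
    - {"angular":[0,0,0],"travel":[0,0,-50],"claw":87}
    - {"angular":[0,0,0],"travel":[0,0,-85],"claw":87}
    - {"angular":[0,0,0],"travel":[-30,0,-120],"claw":87}
    - {"angular":[0,0,0],"travel":[-35,0,-150],"claw":87}
    - {"angular":[0,0,0],"travel":[-35,0,-150],"claw":87}
    - {"angular":[0,0,0],"travel":[-35,0,-150],"claw":87}

```text
clock: 22.48
eef_pos: [0.4573, -0.0538, 0.2026]
tcp_rot: [179.7, 0.1, 88.7]
wrist_force: [-0.1, -0.2, -0.0]
width: 0.0871
finger_force: 0.0
```

```bash
cat > k.py <<'E'
from h import *
import sys
z=float(sys.argv[2])
print(pose()[0], env.observe()['clock'])
c=cap('wrist'); cv2.imwrite(f'pics/{sys.argv[1]}.png',c['image'])
for k in ['blank_1_mid','drilled_mid','template_mid']:
    for d in env.cut_out(k,c)[:2]: print(k,d['confidence'],d['uv'],xyz(c,d['uv']),np.round(rect(c,d['pixels'],z),4))
cv2.imwrite(f'pics/{sys.argv[1]}z.png',cv2.resize(c['image'][20:290,190:420],None,fx=2.2,fy=2.2,interpolation=cv2.INTER_CUBIC))
go((.411,-.305,.10,91.4),(.411,-.305,.0025,91.4))
E
python3 k.py k1 .053
```

```text
[ 0.45732684 -0.05381595  0.20256051] 22.4833
template_mid 0.67 [277.4, 326.4] [[ 4.10579235e-01 -1.89932726e-01  3.48528895e-04]] [  0.416   -0.1598  53.3457 104.2777  -4.6846]
travel [-253.3  -39.1   97.9] ang [-0.2 -0.  -2.6]
travel [ 0.  -0.  97.5] ang [0. 0. 0.]
```

View pics/k1z.png

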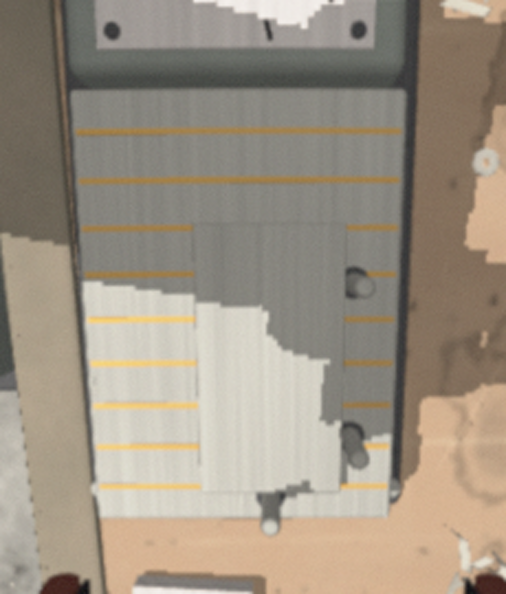

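Blank A touches all three pins at (346,283), (345,430) and (270,493). Next is blank C.

>>> play_rows:
  rows:
    - {"angular":[0,0,-1.3],"travel":[-40,-6,0],"claw":87}
    - {"angular":[0,0,-2.6],"travel":[-80,-12,0],"claw":87}
    - {"angular":[0,0,-2.6],"travel":[-120,-19,5],"claw":87}
    - {"angular":[0,0,-2.6],"travel":[-160,-25,20],"claw":87}
    - {"angular":[0,0,-2.6],"travel":[-195,-31,40],"claw":87}
    - {"angular":[0,0,-2.6],"travel":[-230,-36,65],"claw":87}
    - {"angular":[0,0,-2.6],"travel":[-250,-39,95],"claw":87}
    - {"angular":[0,0,-2.6],"travel":[-253.3,-39,130],"claw":87}
    - {"angular":[0,0,-2.6],"travel":[-253.3,-39,160],"claw":87}
    - {"angular":[0,0,-2.6],"travel":[-253.3,-39,185],"claw":87}
    - {"angular":[0,0,-2.6],"travel":[-253.3,-39,196],"claw":87}
    - {"angular":[0,0,-2.6],"travel":[-253.3,-39,199],"claw":87}

```text
clock: 23.68
eef_pos: [0.4103, -0.3039, 0.0003]
tcp_rot: [-179.7, -0.2, 91.5]
wrist_force: [-13.1, 7.5, 21.9]
width: 0.0865
finger_force: 11.3
```

>>> play_rows:
  rows:
    - {"angular":[0,0,0],"travel":[0,0,0],"claw":80}
    - {"angular":[0,0,0],"travel":[0,0,0],"claw":62}
    - {"angular":[0,0,0],"travel":[0,0,0],"claw":55}
    - {"angular":[0,0,0],"travel":[0,0,0],"claw":50}
    - {"angular":[0,0,0],"travel":[0,0,0],"claw":50}
    - {"angular":[0,0,0],"travel":[0,0,0],"claw":50}
    - {"angular":[0,0,0],"travel":[0,0,0],"claw":50}
  squeeze: 35

```text
clock: 24.27
eef_pos: [0.4116, -0.3052, 0.0005]
tcp_rot: [-180.0, -0.0, 91.4]
wrist_force: [-0.7, 0.4, 0.1]
width: 0.0598
finger_force: 35.0
```

```bash
python3 -c "
from h import *
s=env.observe();print(s['eef_pos'],s['tcp_rot'],s['wrist_force'],s['width'])
go((.411,-.305,.14,91.4),(.4545,-.0125,.14,88.8),(.4545,-.0125,.06,88.8))"
```

```text
[ 0.41162211 -0.30515828  0.00052872] [-1.79951215e+02 -3.69226939e-02  9.14231035e+01] [-0.74358023  0.39877636  0.06679587] 0.059827546042450476
travel [   0.3   -0.7 -139.5] ang [-0. -0.  0.]
travel [291.3  50.6   0. ] ang [ 0.  -0.   2.6]
travel [ 0. -0. 80.] ang [0. 0. 0.]
```

>>> play_rows:
  rows:
    - {"angular":[0,0,0],"travel":[0,0,-10],"claw":50}
    - {"angular":[0,0,0],"travel":[0,0,-40],"claw":50}
    - {"angular":[0,0,0],"travel":[0,0,-80],"claw":50}
    - {"angular":[0,0,0],"travel":[10,2,-115],"claw":50}
    - {"angular":[0,0,0.5],"travel":[40,7,-139],"claw":50}
    - {"angular":[0,0,1],"travel":[80,14,-139],"claw":50}
    - {"angular":[0,0,1.5],"travel":[120,21,-139],"claw":50}
    - {"angular":[0,0,2],"travel":[160,28,-139],"claw":50}
    - {"angular":[0,0,2.6],"travel":[200,35,-139],"claw":50}
    - {"angular":[0,0,2.6],"travel":[240,42,-139],"claw":50}
    - {"angular":[0,0,2.6],"travel":[275,48,-139],"claw":50}
    - {"angular":[0,0,2.6],"travel":[291.5,50,-139],"claw":50}

```text
clock: 25.27
eef_pos: [0.4546, -0.0088, 0.14]
tcp_rot: [180.0, -0.1, 89.0]
wrist_force: [-0.0, 0.1, -3.5]
width: 0.0597
finger_force: 35.0
```

>>> play_rows:
  rows:
    - {"angular":[0,0,0],"travel":[0,0,0],"claw":50}
    - {"angular":[0,0,0],"travel":[0,0,0],"claw":50}
    - {"angular":[0,0,0],"travel":[0,0,0],"claw":50}

```text
clock: 25.52
eef_pos: [0.4545, -0.0133, 0.1398]
tcp_rot: [-180.0, 0.0, 88.8]
wrist_force: [0.3, 0.3, -3.7]
width: 0.0594
finger_force: 35.0
```

```bash
python3 -c "
from h import *
s=env.observe();print(s['eef_pos'],s['tcp_rot'],s['wrist_force'],s['width'])
go((.4545,-.0125,.054,88.8))"
```

```text
[ 0.45453527 -0.0133276   0.13977076] [-1.79975879e+02  2.89303209e-02  8.88060953e+01] [ 0.2740487   0.34949402 -3.71846189] 0.05938089262613207
travel [ 0.9 -0.  85.8] ang [-0.  0.  0.]
```

>>> play_rows:
  rows:
    - {"angular":[0,0,0],"travel":[2,-0.5,30],"claw":50}
    - {"angular":[0,0,0],"travel":[2,-0.5,55],"claw":50}
    - {"angular":[0,0,0],"travel":[2,-0.5,72],"claw":50}
    - {"angular":[0,0,0],"travel":[2,-0.5,81],"claw":50}
    - {"angular":[0,0,0],"travel":[2,-0.5,85],"claw":50}
    - {"angular":[0,0,0],"travel":[0,0,85.5],"claw":50}
    - {"angular":[0,0,0],"travel":[-2,1,85.5],"claw":50}
    - {"angular":[0,0,0],"travel":[-4,2,85.5],"claw":50}
    - {"angular":[0,0,0],"travel":[-5,4,85.5],"claw":50}
    - {"angular":[0,0,0],"travel":[-5,4,85.5],"claw":50}
    - {"angular":[0,0,0],"travel":[-5,4,85.5],"claw":50}

```text
clock: 26.43
eef_pos: [0.4564, -0.0158, 0.0551]
tcp_rot: [-179.7, -0.3, 88.9]
wrist_force: [-13.2, 9.7, 2.1]
width: 0.0595
finger_force: 35.0
```

```bash
python3 -c "
from h import *
s=env.observe();print(s['eef_pos'],s['tcp_rot'],s['wrist_force'],s['moment'],s['width'])"
```

```text
[ 0.45640935 -0.01575232  0.05505378] [-179.65797414   -0.2790948    88.85286086] [-13.17128017   9.73877418   2.05264294] [ 1.54730196  2.07214289 -0.29522351] 0.05953471523806501
```

Both contacts match the home position, so I'll release and retreat towards blank B for a look.

>>> play_rows:
  rows:
    - {"angular":[0,0,0],"travel":[0,0,0.5],"claw":50}
    - {"angular":[0,0,0],"travel":[0,0,0.5],"claw":50}
    - {"angular":[0,0,0],"travel":[0,0,0.5],"claw":62}
    - {"angular":[0,0,0],"travel":[0,0,0.5],"claw":68}
    - {"angular":[0,0,0],"travel":[0,0,0.5],"claw":75}
    - {"angular":[0,0,0],"travel":[0,0,0.5],"claw":80}
    - {"angular":[0,0,0],"travel":[0,0,0.5],"claw":80}
    - {"angular":[0,0,0],"travel":[0,0,-20],"claw":80}
    - {"angular":[0,0,0],"travel":[0,0,-50],"claw":87}
    - {"angular":[0,0,0],"travel":[0,0,-85],"claw":87}
    - {"angular":[0,0,0],"travel":[-30,0,-120],"claw":87}
    - {"angular":[0,0,0],"travel":[-35,0,-150],"claw":87}

```text
clock: 27.43
eef_pos: [0.4579, -0.0546, 0.2064]
tcp_rot: [179.9, 0.1, 88.8]
wrist_force: [0.3, -0.7, 0.2]
width: 0.0868
finger_force: 0.0
```

```bash
python3 k.py k2 .061; python3 -c "
from h import *
go((.53,-.40,.20,88.8))"
```

```text
[ 0.45790155 -0.05458943  0.20639563] 27.4333
drilled_mid 0.5 [306.2, 1.6] [[0.45526425 0.12658199 0.0670891 ]] [ 0.4546  0.1262  7.1703 44.4645 88.7461]
template_mid 0.73 [277.0, 323.0] [[ 4.09637588e-01 -1.89115933e-01 -4.08289762e-04]] [  0.4175  -0.1558  52.0606 100.7182  -4.2881]
travel [-252.6  -42.5  105.7] ang [ 0.2  0.  -2.6]
travel [ 0.  -0.  97.5] ang [0. 0. 0.]
travel [-345.    78.8    6.2] ang [ 0.2  0.  -0. ]
```

View pics/k2z.png

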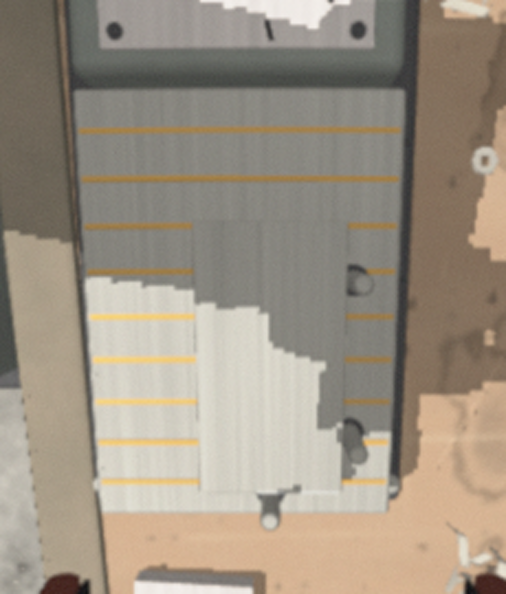

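>>> play_rows:
  rows:
    - {"angular":[0,0,0],"travel":[-40,9,0],"claw":87}
    - {"angular":[0,0,0],"travel":[-80,18,0],"claw":87}
    - {"angular":[0,0,0],"travel":[-120,28,0],"claw":87}
    - {"angular":[0,0,0],"travel":[-160,37,0],"claw":87}
    - {"angular":[0,0,0],"travel":[-200,46,0],"claw":87}
    - {"angular":[0,0,0],"travel":[-240,55,0],"claw":87}
    - {"angular":[0,0,0],"travel":[-280,64,0],"claw":87}
    - {"angular":[0,0,0],"travel":[-320,73,0],"claw":87}
    - {"angular":[0,0,0],"travel":[-345,79,0],"claw":87}
    - {"angular":[0,0,0],"travel":[-345,79,0],"claw":87}
    - {"angular":[0,0,0],"travel":[-345,79,0],"claw":87}
    - {"angular":[0,0,0],"travel":[-345,79,0],"claw":87}

```text
clock: 28.63
eef_pos: [0.5297, -0.3982, 0.2029]
tcp_rot: [-179.9, -0.1, 88.9]
wrist_force: [-0.4, 1.1, 0.1]
width: 0.0865
finger_force: 0.0
```

```bash
python3 b.py 3; python3 -c "
from h import *
c=cap('wrist')
d=[d for d in env.cut_out('blank_1_mid',c)]
uv=(rays,)
# project rough B centre
X=np.array([.567,-.424,.008]); k=(X-c['o'])@c['Rc']; s=k[:2]/k[2]; s*=1+c['k1']*(s@s); uv=(c['fx']*s[0]+c['cx'],c['fy']*s[1]+c['cy']); print(uv,plate(c,uv,.008),xyz(c,uv))
"
```

```text
[ 0.52968875 -0.3981692   0.20286551] 28.6333
wrist blank_1_mid 0.22 [426.  13.] 798 [ 0.634 -0.21   0.013] [ 0.6416 -0.2161 27.745  37.3402  0.4688]
wrist pt blank_1_mid 0.41 [352. 242.] [ 0.569 -0.428  0.008]
wrist template_mid 0.8 [181.  32.] 4107 [ 0.41  -0.22   0.013] [ 0.4099 -0.2195 52.0527 64.2306 85.5745]
top blank_1_mid 0.47 [492. 228.] 1210 [ 0.574 -0.429  0.007] [  0.5694  -0.4238  60.9861 112.8634  -4.4057]
top pt blank_1_mid 0.53 [316. 283.] [ 0.437 -0.017  0.008]
top template_mid 0.98 [391. 291.] 1280 [ 0.422 -0.189  0.015] [  0.41    -0.1889  63.7068 111.9092  -4.3681]
top pt template_mid 0.95 [392. 294.] [ 0.416 -0.191  0.014]
(np.float64(349.7798477548012), np.float64(237.1692142923546)) (array([  0.5705,  -0.4242,  60.6885, 110.5926,  -4.2835]), np.int64(5137)) [[ 0.56705007 -0.42415318  0.00749104]]
```

View pics/wrist_3.png

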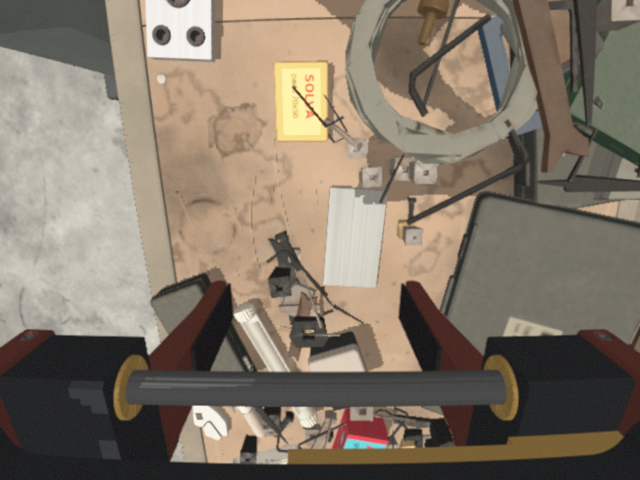

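Blank B is at (355,237), with clutter close by on both sides. I'll check the clutter heights where the fingers go.

```bash
python3 -c "
from h import *
c=cap('wrist')
v,u=np.mgrid[170:300:2,280:430:2]; uv=np.c_[u.ravel(),v.ravel()]
P=xyz(c,uv)
a=np.radians(-4.3); q=(P[:,:2]-[.5705,-.4242])@np.array([[np.cos(a),-np.sin(a)],[np.sin(a),np.cos(a)]])*1000
for y in range(-35,40,5):
    row=[]
    for x in list(range(-65,-30,4))+list(range(32,68,4)):
        m=(abs(q[:,0]-x)<2.5)&(abs(q[:,1]-y)<3); row.append('%3d'%(P[m,2].max()*1000) if m.any() else ' --')
    print(y,' '.join(row[:9]),'|',' '.join(row[9:]))
print(list(range(-65,-30,4)),list(range(32,68,4)))
go((.5705,-.4242,.10,85.7),(.5705,-.4242,.002,85.7))
"
```

```text
-35  39  --   0   0  37  36  35   0   0 |   0   0   0   0   0   0   0   0  -1
-30   5  26  26  36  36  36   0   0   2 |   0   0   0   1   1   0  -1   0   0
-25  25  26  37  38  36   0   0   0   0 |   6   0   0   0   0   0   0   0   0
-20  25  39  39  37   0   0   0   0   0 |   0   0   0   0   0   0   0   0   0
-15  38  39  39   0   0   0   0   0   0 |   0   0   0   0   0   0   0   0   0
-10  38  17  17   0   0   0   0   0   0 |   0   0   0   0   0   0   0   0   0
-5  21   0   0   0   0   0   0   0   0 |   7   0   0   0   0   0   0   0   0
0   0   0   0   0   0   0   0   0   0 |   0   0   0   0   0   0  -1  --  --
5   0   0   0   0   0   0   0   0   0 |   0   0   0  14  39  39  39  39  38
10   0   0   0   0   0   0   0   0   0 |   6   0   0  14  41  41  41  39  39
15   0   0   0   0   0   0   0   0   0 |   9   0   0  19  40  41  41  40  39
20   0   0   0   0   0   0   0   0   0 |   0   0   0  20  40  40  41  40  --
25   0   0   0   0   0   0   0   0   0 |   0   1   1  20  36  37  40  40  --
30   0   0   0   0   0   0   0   0   0 |   7   0   0   0   0   0  10   9   0
35   0   0   0   0   0   0   0   0   0 |   7   0   0   0   0   0   9   9   0
[-65, -61, -57, -53, -49, -45, -41, -37, -33] [32, 36, 40, 44, 48, 52, 56, 60, 64]
travel [-23.9  41.3 104.4] ang [0.  0.  3.1]
travel [ 0. -0. 98.] ang [0. 0. 0.]
```

```bash
python3 -c "
from h import *
go((.5699,-.4317,.09,85.7))"
```

```text
travel [-31.4  40.8 114.4] ang [0.  0.  3.1]
```

>>> play_rows:
  rows:
    - {"angular":[0,0,3.1],"travel":[-15,20,30],"claw":72}
    - {"angular":[0,0,3.1],"travel":[-31.4,40.8,65],"claw":72}
    - {"angular":[0,0,3.1],"travel":[-31.4,40.8,95],"claw":72}
    - {"angular":[0,0,3.1],"travel":[-31.4,40.8,114],"claw":72}
    - {"angular":[0,0,3.1],"travel":[-31.4,40.8,114],"claw":72}
    - {"angular":[0,0,3.1],"travel":[-31.4,40.8,114],"claw":72}
    - {"angular":[0,0,3.1],"travel":[-31.4,40.8,114],"claw":72}

```text
clock: 29.87
eef_pos: [0.5704, -0.4322, 0.0928]
tcp_rot: [179.9, 0.1, 85.7]
wrist_force: [0.0, -0.6, 0.8]
width: 0.0722
finger_force: 0.0
```

```bash
python3 -c "
from h import *
print(pose()[0]);go((.5699,-.4317,.003,85.7))"
```

```text
[ 0.57044833 -0.43219892  0.09282293]
travel [ 0.6 -0.8 89.8] ang [0.1 0.1 0. ]
```

>>> play_rows:
  rows:
    - {"angular":[0,0,0],"travel":[0,-0.5,30],"claw":72}
    - {"angular":[0,0,0],"travel":[0,-0.5,55],"claw":72}
    - {"angular":[0,0,0],"travel":[0,-0.5,73],"claw":72}
    - {"angular":[0,0,0],"travel":[0,-0.5,83],"claw":72}
    - {"angular":[0,0,0],"travel":[0,-0.5,88],"claw":72}
    - {"angular":[0,0,0],"travel":[0,-0.5,88],"claw":72}
    - {"angular":[0,0,0],"travel":[0,-0.5,88],"claw":60}
    - {"angular":[0,0,0],"travel":[0,-0.5,88],"claw":50}
    - {"angular":[0,0,0],"travel":[0,-0.5,88],"claw":50}
    - {"angular":[0,0,0],"travel":[0,-0.5,88],"claw":50}
    - {"angular":[0,0,0],"travel":[0,-0.5,88],"claw":50}
    - {"angular":[0,0,0],"travel":[0,-0.5,88],"claw":50}
  squeeze: 35

```text
clock: 30.87
eef_pos: [0.5701, -0.4324, 0.0049]
tcp_rot: [179.9, 0.1, 85.7]
wrist_force: [-1.0, -0.3, 6.4]
width: 0.0591
finger_force: 35.0
```

```bash
python3 -c "
from h import *
s=env.observe();print(s['eef_pos'],s['tcp_rot'],s['wrist_force'],s['width'])
go((.5699,-.4317,.14,85.7),(.4545,-.019,.14,88.8))"
```

```text
[ 0.57011886 -0.43244225  0.00487032] [1.79853649e+02 1.20959451e-01 8.57118782e+01] [-1.04979497 -0.30668872  6.36601338] 0.05911620161653775
travel [ 4.000e-01  1.000e-01 -1.351e+02] ang [0.1 0.1 0. ]
travel [ 402.9 -146.    -0. ] ang [ 0.   0.  -3.1]
```

>>> play_rows:
  rows:
    - {"angular":[0,0,0],"travel":[0,0,-6],"claw":50}
    - {"angular":[0,0,0],"travel":[0,0,-30],"claw":50}
    - {"angular":[0,0,0],"travel":[0,0,-65],"claw":50}
    - {"angular":[0,0,0],"travel":[0,0,-100],"claw":50}
    - {"angular":[0,0,0],"travel":[0,0,-132],"claw":50}
    - {"angular":[0,0,0],"travel":[30,-11,-135],"claw":50}
    - {"angular":[0,0,0],"travel":[68,-25,-135],"claw":50}
    - {"angular":[0,0,0],"travel":[106,-38,-135],"claw":50}
    - {"angular":[0,0,0],"travel":[144,-52,-135],"claw":50}
    - {"angular":[0,0,0],"travel":[180,-65,-135],"claw":50}
    - {"angular":[0,0,0],"travel":[200,-72.5,-135],"claw":50}

```text
clock: 31.78
eef_pos: [0.5107, -0.2228, 0.1366]
tcp_rot: [-179.9, -0.1, 85.8]
wrist_force: [0.6, -0.1, -3.8]
width: 0.0594
finger_force: 35.0
```

>>> play_rows:
  rows:
    - {"angular":[0,0,0],"travel":[30,-11,0],"claw":50}
    - {"angular":[0,0,-1],"travel":[68,-25,0],"claw":50}
    - {"angular":[0,0,-2],"travel":[106,-38,0],"claw":50}
    - {"angular":[0,0,-3.1],"travel":[144,-52,0],"claw":50}
    - {"angular":[0,0,-3.1],"travel":[175,-63,0],"claw":50}
    - {"angular":[0,0,-3.1],"travel":[195,-71,0],"claw":50}
    - {"angular":[0,0,-3.1],"travel":[203,-73.5,0],"claw":50}
    - {"angular":[0,0,-3.1],"travel":[203,-73.5,0],"claw":50}
    - {"angular":[0,0,-3.1],"travel":[203,-73.5,0],"claw":50}
    - {"angular":[0,0,-3.1],"travel":[203,-73.5,0],"claw":50}
    - {"angular":[0,0,-3.1],"travel":[203,-73.5,0],"claw":50}

```text
clock: 32.7
eef_pos: [0.4541, -0.02, 0.1371]
tcp_rot: [-180.0, 0.0, 88.7]
wrist_force: [1.0, 0.4, -3.9]
width: 0.0589
finger_force: 35.0
```

```bash
python3 -c "
from h import *
s=env.observe();print(s['eef_pos'],s['tcp_rot'],s['wrist_force'],s['width'])
go((.4545,-.019,.066,88.8))"
```

```text
[ 0.45410996 -0.02003514  0.13708654] [-1.79967211e+02  2.24678492e-02  8.87194834e+01] [ 1.0088317   0.44005972 -3.91847543] 0.058946004859373236
travel [ 1.1  0.4 71.1] ang [-0.   0.  -0.1]
```

>>> play_rows:
  rows:
    - {"angular":[0,0,0],"travel":[1,0,25],"claw":50}
    - {"angular":[0,0,0],"travel":[1,0,45],"claw":50}
    - {"angular":[0,0,0],"travel":[1,0,59],"claw":50}
    - {"angular":[0,0,0],"travel":[1,0,67],"claw":50}
    - {"angular":[0,0,0],"travel":[0,0,70],"claw":50}
    - {"angular":[0,0,0],"travel":[-2,0.5,70.5],"claw":50}
    - {"angular":[0,0,0],"travel":[-4,2,70.5],"claw":50}
    - {"angular":[0,0,0],"travel":[-5,3,70.5],"claw":50}
    - {"angular":[0,0,0],"travel":[-6,4,70.5],"claw":50}
    - {"angular":[0,0,0],"travel":[-6,4,70.5],"claw":50}
    - {"angular":[0,0,0],"travel":[-6,4,70.5],"claw":50}

```text
clock: 33.62
eef_pos: [0.4562, -0.0233, 0.0675]
tcp_rot: [-179.8, -0.2, 88.9]
wrist_force: [-8.9, 7.9, 0.1]
width: 0.0593
finger_force: 35.0
```

```bash
python3 -c "
from h import *
s=env.observe();print(s['eef_pos'],s['tcp_rot'],s['wrist_force'],s['moment'],s['width'])"
```

```text
[ 0.45622883 -0.02326635  0.0675124 ] [-179.75138473   -0.22314069   88.86405232] [-8.88278356  7.94621468  0.13280331] [ 1.30547875  1.62096026 -0.01347589] 0.059302710431963356
```

>>> play_rows:
  rows:
    - {"angular":[0,0,0],"travel":[0,0,0.8],"claw":50}
    - {"angular":[0,0,0],"travel":[0,0,0.8],"claw":50}
    - {"angular":[0,0,0],"travel":[0,0,0.8],"claw":62}
    - {"angular":[0,0,0],"travel":[0,0,0.8],"claw":68}
    - {"angular":[0,0,0],"travel":[0,0,0.8],"claw":75}
    - {"angular":[0,0,0],"travel":[0,0,0.8],"claw":80}
    - {"angular":[0,0,0],"travel":[0,0,0.8],"claw":80}
    - {"angular":[0,0,0],"travel":[0,0,-20],"claw":80}
    - {"angular":[0,0,0],"travel":[0,0,-50],"claw":87}
    - {"angular":[0,0,0],"travel":[0,0,-85],"claw":87}
    - {"angular":[0,0,0],"travel":[-30,0,-120],"claw":87}
    - {"angular":[0,0,0],"travel":[-60,0,-140],"claw":87}

```text
clock: 34.62
eef_pos: [0.4574, -0.0845, 0.2108]
tcp_rot: [179.7, 0.0, 89.0]
wrist_force: [0.4, 0.3, -0.2]
width: 0.0872
finger_force: 0.0
```

>>> play_rows:
  rows:
    - {"angular":[0,0,0],"travel":[-35,0,0],"claw":87}
    - {"angular":[0,0,0],"travel":[-60,0,0],"claw":87}
    - {"angular":[0,0,0],"travel":[-60,0,0],"claw":87}
    - {"angular":[0,0,0],"travel":[-60,0,0],"claw":87}

```text
clock: 34.95
eef_pos: [0.4553, -0.146, 0.2071]
tcp_rot: [180.0, 0.0, 88.7]
wrist_force: [0.5, 0.2, 0.1]
width: 0.0871
finger_force: 0.0
```

```bash
python3 k.py k3 .014; python3 b.py 4
```

```text
[ 0.45527652 -0.14602111  0.20707605] 34.95
template_mid 0.8 [272.6, 247.8] [[ 0.40688126 -0.18486215 -0.00119669]] [  0.4108  -0.1859  60.0341 112.6206  -4.7289]
travel [-161.9  -41.3  106.8] ang [ 0.  -0.  -2.5]
travel [ 0.  -0.  97.5] ang [0. 0. 0.]
[ 0.45540938 -0.14395483  0.20682712] 35.15
wrist blank_1_mid 0.17 [314.  72.] 10922 [ 0.457 -0.014  0.068] [ 4.566000e-01 -6.700000e-03  7.259100e+01  1.302834e+02 -1.103600e+00]
wrist template_mid 0.87 [275. 250.] 5386 [ 0.41  -0.185 -0.   ] [  0.4113  -0.1858  60.8996 113.055   -4.506 ]
wrist pt template_mid 0.79 [275. 258.] [ 0.412 -0.189  0.014]
top template_mid 0.53 [415. 296.] 134 [ 0.412 -0.244  0.012] [ 0.4008 -0.2379 11.4137 47.6164 89.1208]
```

View pics/k3.png

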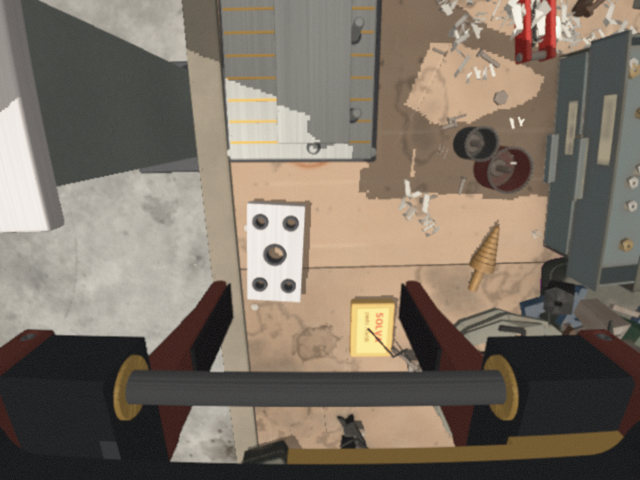

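The stack looks good. The template is at (275,253) and hasn't moved.

```bash
python3 -c "
from h import *
go((.4112,-.1875,.004,85.5))"
```

```text
travel [-43.6 -43.2 202.8] ang [0.  0.  3.3]
```

>>> play_rows:
  rows:
    - {"angular":[0,0,3.3],"travel":[-20,-20,30],"claw":87}
    - {"angular":[0,0,3.3],"travel":[-43,-43,65],"claw":87}
    - {"angular":[0,0,3.3],"travel":[-43,-43,100],"claw":87}
    - {"angular":[0,0,3.3],"travel":[-43,-43,135],"claw":87}
    - {"angular":[0,0,3.3],"travel":[-43,-43,165],"claw":87}
    - {"angular":[0,0,3.3],"travel":[-43,-43,187],"claw":87}
    - {"angular":[0,0,3.3],"travel":[-43,-43,197],"claw":87}
    - {"angular":[0,0,3.3],"travel":[-43,-43,202],"claw":87}
    - {"angular":[0,0,3.3],"travel":[-43,-43,202],"claw":87}
    - {"angular":[0,0,3.3],"travel":[-43,-43,202],"claw":70}
    - {"angular":[0,0,3.3],"travel":[-43,-43,202],"claw":55}
    - {"angular":[0,0,3.3],"travel":[-43,-43,202],"claw":50}
  squeeze: 35

```text
clock: 36.65
eef_pos: [0.4124, -0.1875, 0.0066]
tcp_rot: [179.8, 0.1, 85.5]
wrist_force: [-0.3, -0.2, -0.6]
width: 0.071
finger_force: 0.0
```

>>> play_rows:
  rows:
    - {"angular":[0,0,0],"travel":[0,0,0],"claw":50}
    - {"angular":[0,0,0],"travel":[0,0,0],"claw":50}
    - {"angular":[0,0,0],"travel":[0,0,0],"claw":50}
    - {"angular":[0,0,0],"travel":[0,0,0],"claw":50}

```text
clock: 36.98
eef_pos: [0.4117, -0.1873, 0.0058]
tcp_rot: [179.9, 0.0, 85.5]
wrist_force: [-2.9, 0.9, 6.2]
width: 0.0596
finger_force: 35.0
```

```bash
python3 -c "
from h import *
s=env.observe();print(s['eef_pos'],s['tcp_rot'],s['wrist_force'],s['width'])
go((.4112,-.1875,.14,85.5),(.4545,-.012,.14,88.8))"
```

```text
[ 0.41172065 -0.18730609  0.00580691] [1.79947682e+02 3.94674384e-02 8.55136784e+01] [-2.89780773  0.92116696  6.16558641] 0.05964100177666018
travel [  -0.3   -0.4 -134.2] ang [0.1 0.  0. ]
travel [178.4  29.4   0. ] ang [-0.   0.  -3.3]
```

>>> play_rows:
  rows:
    - {"angular":[0,0,0],"travel":[0,0,-6],"claw":50}
    - {"angular":[0,0,0],"travel":[0,0,-30],"claw":50}
    - {"angular":[0,0,0],"travel":[0,0,-65],"claw":50}
    - {"angular":[0,0,0],"travel":[0,0,-100],"claw":50}
    - {"angular":[0,0,0],"travel":[5,1,-132],"claw":50}
    - {"angular":[0,0,-1],"travel":[40,7,-134],"claw":50}
    - {"angular":[0,0,-2],"travel":[75,13,-134],"claw":50}
    - {"angular":[0,0,-3.3],"travel":[110,19,-134],"claw":50}
    - {"angular":[0,0,-3.3],"travel":[145,24,-134],"claw":50}
    - {"angular":[0,0,-3.3],"travel":[170,28,-134],"claw":50}
    - {"angular":[0,0,-3.3],"travel":[178,29,-134],"claw":50}
    - {"angular":[0,0,-3.3],"travel":[178,29,-134],"claw":50}

```text
clock: 37.98
eef_pos: [0.4542, -0.0101, 0.1383]
tcp_rot: [-179.9, -0.0, 89.0]
wrist_force: [0.4, -0.1, -2.4]
width: 0.06
finger_force: 35.0
```

>>> play_rows:
  rows:
    - {"angular":[0,0,0],"travel":[0,0,0],"claw":50}
    - {"angular":[0,0,0],"travel":[0,0,0],"claw":50}
    - {"angular":[0,0,0],"travel":[0,0,0],"claw":50}

```text
clock: 38.23
eef_pos: [0.4541, -0.0131, 0.1387]
tcp_rot: [-180.0, 0.0, 88.7]
wrist_force: [0.1, -0.7, -2.5]
width: 0.0601
finger_force: 35.0
```

```bash
python3 -c "
from h import *
s=env.observe();print(s['eef_pos'],s['tcp_rot'],s['wrist_force'],s['width'])
go((.4545,-.012,.0745,88.8))"
```

```text
[ 0.45405598 -0.01311094  0.13874459] [-1.79986763e+02  2.57113437e-02  8.87063045e+01] [ 0.08316334 -0.74798821 -2.48198625] 0.060070478629388226
travel [ 1.1  0.4 64.2] ang [-0.   0.  -0.1]
```

>>> play_rows:
  rows:
    - {"angular":[0,0,0],"travel":[1.5,0,25],"claw":50}
    - {"angular":[0,0,0],"travel":[1.5,0,43],"claw":50}
    - {"angular":[0,0,0],"travel":[1.5,0,55],"claw":50}
    - {"angular":[0,0,0],"travel":[1.5,0,61],"claw":50}
    - {"angular":[0,0,0],"travel":[0,0,63],"claw":50}
    - {"angular":[0,0,0],"travel":[-2,0.5,63.5],"claw":50}
    - {"angular":[0,0,0],"travel":[-4,2,63.5],"claw":50}
    - {"angular":[0,0,0],"travel":[-5,3,63.5],"claw":50}
    - {"angular":[0,0,0],"travel":[-5,4,63.5],"claw":50}
    - {"angular":[0,0,0],"travel":[-5,4,63.5],"claw":50}
    - {"angular":[0,0,0],"travel":[-5,4,63.5],"claw":50}

```text
clock: 39.15
eef_pos: [0.4563, -0.0151, 0.0759]
tcp_rot: [-179.7, -0.2, 88.9]
wrist_force: [-10.1, 7.3, 1.8]
width: 0.0596
finger_force: 35.0
```

```bash
python3 -c "
from h import *
s=env.observe();print(s['eef_pos'],s['tcp_rot'],s['wrist_force'],s['moment'],s['width'])"
```

```text
[ 0.45630689 -0.01505311  0.07591866] [-179.7135469    -0.2362353    88.86160423] [-10.10567209   7.27830081   1.84863841] [ 1.36657901  1.68050494 -0.16645139] 0.05955103353329984
```

>>> play_rows:
  rows:
    - {"angular":[0,0,0],"travel":[0,0,0.7],"claw":50}
    - {"angular":[0,0,0],"travel":[0,0,0.7],"claw":50}
    - {"angular":[0,0,0],"travel":[0,0,0.7],"claw":62}
    - {"angular":[0,0,0],"travel":[0,0,0.7],"claw":68}
    - {"angular":[0,0,0],"travel":[0,0,0.7],"claw":75}
    - {"angular":[0,0,0],"travel":[0,0,0.7],"claw":80}
    - {"angular":[0,0,0],"travel":[0,0,0.7],"claw":80}
    - {"angular":[0,0,0],"travel":[0,0,-20],"claw":80}
    - {"angular":[0,0,0],"travel":[0,0,-50],"claw":87}
    - {"angular":[0,0,0],"travel":[0,0,-85],"claw":87}
    - {"angular":[0,0,0],"travel":[-30,0,-120],"claw":87}
    - {"angular":[0,0,0],"travel":[-30,0,-130],"claw":87}

```text
clock: 40.15
eef_pos: [0.4588, -0.0493, 0.2108]
tcp_rot: [179.6, 0.2, 88.8]
wrist_force: [0.3, -0.6, 1.6]
width: 0.0869
finger_force: 0.0
```

```bash
python3 k.py k4 .083; python3 -c "
from h import *
go((.447,.1500,.19,137),(.447,.15,.073,137))"
```

```text
[ 0.4587822  -0.04927303  0.21081955] 40.15
template_mid 0.78 [310.7, 184.3] [[ 0.45707587 -0.0089652   0.06991028]] [ 4.567000e-01 -1.510000e-02  6.021750e+01  1.090388e+02 -1.196400e+00]
travel [-259.1  -41.1  104.7] ang [-0.  -0.  -2.6]
travel [ 0.  -0.  97.5] ang [0. 0. 0.]
travel [196.6 -14.7  14.8] ang [  0.   -0.  -48.2]
travel [  0.  -0. 117.] ang [0. 0. 0.]
```

View pics/k4z.png

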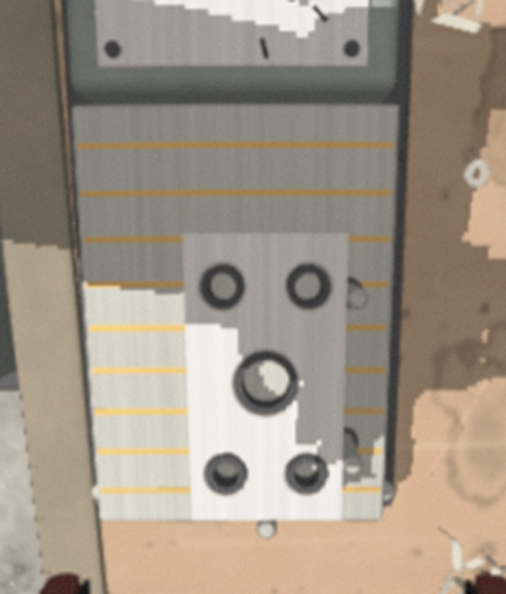

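The template is flush with the pack and against the pins. Now the selector.

>>> play_rows:
  rows:
    - {"angular":[0,0,-7],"travel":[35,-2,0],"claw":80}
    - {"angular":[0,0,-14],"travel":[70,-4,0],"claw":70}
    - {"angular":[0,0,-21],"travel":[105,-7,0],"claw":60}
    - {"angular":[0,0,-28],"travel":[140,-10,0],"claw":50}
    - {"angular":[0,0,-35],"travel":[170,-12,5],"claw":45}
    - {"angular":[0,0,-42],"travel":[190,-14,15],"claw":45}
    - {"angular":[0,0,-47],"travel":[196.5,-14.7,15],"claw":45}
    - {"angular":[0,0,-47],"travel":[196.5,-14.7,15],"claw":45}
    - {"angular":[0,0,-47],"travel":[196.5,-14.7,15],"claw":45}
    - {"angular":[0,0,-47],"travel":[196.5,-14.7,15],"claw":45}

```text
clock: 41.18
eef_pos: [0.4466, 0.1495, 0.1894]
tcp_rot: [-179.9, -0.0, 135.7]
wrist_force: [0.8, 0.6, -0.1]
width: 0.0448
finger_force: 0.0
```

```bash
python3 -c "
from h import *
print(pose()[0])
c=cap('top')
for k,z in [('template_mid',.083),('drilled_mid',.011)]:
  for d in env.cut_out(k,c)[:2]: print(k,d['confidence'],np.round(rect(c,d['pixels'],z),4))
go((.447,.15,.073,136))"
```

```text
[0.44659107 0.14950603 0.18944139]
template_mid 0.87 [ 4.569000e-01 -1.730000e-02  6.236070e+01  1.098341e+02 -1.181900e+00]
drilled_mid 0.73 [ 0.3917  0.3238 61.8046 64.9137 87.6957]
travel [  0.6   0.6 117.4] ang [ 0.   0.  -0.3]
```

>>> play_rows:
  rows:
    - {"angular":[0,0,1],"travel":[0.6,0.6,35],"claw":45}
    - {"angular":[0,0,1],"travel":[0.6,0.6,65],"claw":45}
    - {"angular":[0,0,1],"travel":[0.6,0.6,90],"claw":45}
    - {"angular":[0,0,1],"travel":[0.6,0.6,108],"claw":45}
    - {"angular":[0,0,1],"travel":[0.6,0.6,116],"claw":45}
    - {"angular":[0,0,1],"travel":[0.6,0.6,116],"claw":45}
    - {"angular":[0,0,1],"travel":[0.6,0.6,116],"claw":25}
    - {"angular":[0,0,1],"travel":[0.6,0.6,116],"claw":10}
    - {"angular":[0,0,1],"travel":[0.6,0.6,116],"claw":5}
    - {"angular":[0,0,1],"travel":[0.6,0.6,116],"claw":5}
    - {"angular":[0,0,1],"travel":[0.6,0.6,116],"claw":5}
    - {"angular":[0,0,1],"travel":[0.6,0.6,116],"claw":5}
  squeeze: 20

```text
clock: 42.33
eef_pos: [0.4469, 0.1502, 0.0754]
tcp_rot: [-180.0, 0.1, 134.8]
wrist_force: [-3.3, -2.9, 5.6]
width: 0.0149
finger_force: 20.0
```

```bash
python3 -c "
from h import *
s=env.observe();print(s['eef_pos'],s['tcp_rot'],s['wrist_force'],s['moment'],s['width'])"
```

```text
[0.44687089 0.15024972 0.07543771] [-1.79971881e+02  5.04078447e-02  1.34776546e+02] [-3.29572993 -2.91659049  5.61611745] [-0.55833507  0.51652871 -0.25737454] 0.014921374047299495
```

Off sits at about 134.5°, so three clicks means a 90.5° turn clockwise.

>>> play_rows:
  rows:
    - {"angular":[0,0,7],"travel":[0,0,0],"claw":5}
    - {"angular":[0,0,14],"travel":[0,0,0],"claw":5}
    - {"angular":[0,0,21],"travel":[0,0,0],"claw":5}
    - {"angular":[0,0,28],"travel":[0,0,0],"claw":5}
    - {"angular":[0,0,35],"travel":[0,0,0],"claw":5}
    - {"angular":[0,0,42],"travel":[0,0,0],"claw":5}
    - {"angular":[0,0,49],"travel":[0,0,0],"claw":5}
    - {"angular":[0,0,56],"travel":[0,0,0],"claw":5}
    - {"angular":[0,0,63],"travel":[0,0,0],"claw":5}
    - {"angular":[0,0,70],"travel":[0,0,0],"claw":5}
    - {"angular":[0,0,77],"travel":[0,0,0],"claw":5}
    - {"angular":[0,0,84],"travel":[0,0,0],"claw":5}

```text
clock: 43.33
eef_pos: [0.4482, 0.1502, 0.0754]
tcp_rot: [179.8, -0.1, 50.4]
wrist_force: [2.4, -2.5, 2.4]
width: 0.0148
finger_force: 19.9
```

>>> play_rows:
  rows:
    - {"angular":[0,0,4],"travel":[0,0,0],"claw":5}
    - {"angular":[0,0,6.5],"travel":[0,0,0],"claw":5}
    - {"angular":[0,0,6.5],"travel":[0,0,0],"claw":5}
    - {"angular":[0,0,6.5],"travel":[0,0,0],"claw":5}

```text
clock: 43.67
eef_pos: [0.4482, 0.1501, 0.0754]
tcp_rot: [179.8, -0.1, 44.4]
wrist_force: [3.8, -2.6, 3.4]
width: 0.0148
finger_force: 20.0
```

>>> play_rows:
  rows:
    - {"angular":[0,0,0],"travel":[0,0,0],"claw":25}
    - {"angular":[0,0,0],"travel":[0,0,0],"claw":45}
    - {"angular":[0,0,0],"travel":[0,0,0],"claw":45}
    - {"angular":[0,0,0],"travel":[0,0,0],"claw":45}
    - {"angular":[0,0,0],"travel":[0,0,-30],"claw":45}
    - {"angular":[0,0,0],"travel":[0,0,-65],"claw":45}
    - {"angular":[0,0,0],"travel":[0,0,-105],"claw":45}
    - {"angular":[0,0,7],"travel":[0,0,-145],"claw":45}
    - {"angular":[0,0,14],"travel":[-5,0,-160],"claw":45}
    - {"angular":[0,0,21],"travel":[-10,0,-160],"claw":45}
    - {"angular":[0,0,28],"travel":[-20,0,-160],"claw":45}
    - {"angular":[0,0,35],"travel":[-20,0,-160],"claw":45}

```text
clock: 44.67
eef_pos: [0.432, 0.1364, 0.235]
tcp_rot: [-180.0, -0.0, 9.0]
wrist_force: [0.0, -0.7, -0.7]
width: 0.0446
finger_force: 0.0
```

```bash
python3 - <<'E'
from h import *
c=cap('wrist'); cv2.imwrite('pics/f.png',c['image'])
for k,z in [('template_mid',.083),('drilled_mid',.011)]:
  for d in env.cut_out(k,c)[:2]: print(k,d['confidence'],np.round(rect(c,d['pixels'],z),4))
s=cap('scene')
for k,z in [('template_mid',.083),('drilled_mid',.011)]:
  for d in env.cut_out(k,s)[:2]: print(k,d['confidence'],np.round(rect(s,d['pixels'],z),4))
E
```

```text
template_mid 0.92 [ 4.580000e-01 -1.290000e-02  6.198430e+01  1.152989e+02 -1.137600e+00]
drilled_mid 0.69 [  0.4161   0.3248  63.6544 110.9965  88.2905]
template_mid 0.6 [ 4.533000e-01 -1.370000e-02  6.376210e+01  1.208014e+02 -6.719000e-01]
template_mid 0.24 [  0.3854   0.3382 122.4808 166.907  -87.9677]
drilled_mid 0.97 [  0.4136   0.3242  61.0591 112.8979  87.1952]
drilled_mid 0.18 [ 0.5174 -0.2826 56.7889 82.4628  2.8231]
```

View pics/f.png

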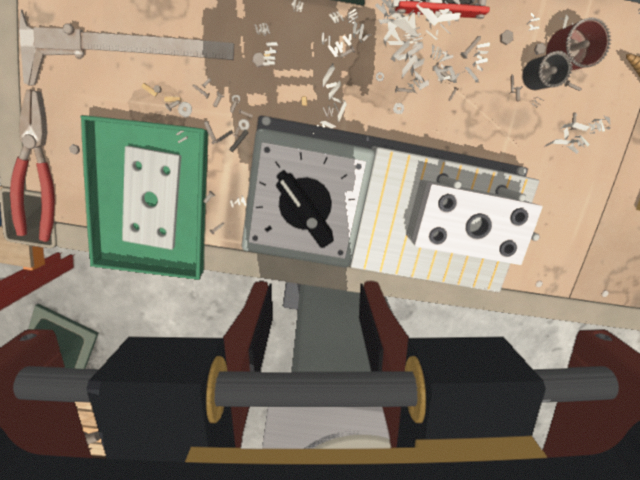

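The pointer is at the third click, (283,180). The pack is square on the chuck and the drilled plate lies in the tray, so I'm handing in.

```bash
python3 -c "
from h import *
print(env.close_job())"
```

```text
the job is handed in; nothing more can be done
None
```

I handed the job in, all steps done in order: selector turned off, drilled plate laid flat in the tray, all three blanks and the template stacked against the pins, then the magnet switched on at click 3. The final pictures show everything in place, but no verdict came back when I handed it in.

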